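Read a battery pack's motion sensor while it turns on the turntable

ROBOT

A 6-joint arm with a two-finger parallel gripper is mounted at the origin on the work surface. World frame = base frame: x ahead of the robot, y to its left, z up, the work surface at z = 0. Lengths are in m, angles in rad, forces in N, time in s.
With the tool pointing down it reaches from about 0.225 to 0.725 m from the base axis. Payload 3.1 kg.
Tool frame: the origin (TCP) lies at the very end of the fingers, on their centre line; the grasp point (between the pads) lies 19 mm behind it (manip.grip_point_offset is the distance from the TCP to the grasp point, in m); z points along the fingers, y is the line along which they close (so a half turn about z gives the same grasp; the last joint's range is limited). The gripper opens to 85 mm and grips with 20 to 120 N. Pads are 22 mm wide; open, the fingers measure 114 mm over their backs; the gripper's body (76 mm by 85 mm) begins 54 mm behind the grasp point. The pads swing forward as they close: fully open they stand 13 mm farther back than shut.
Start: joints at [1.101, 0.048, 0.099, 1.622, 0, 1.443], TCP at [0.176, 0.495, 0.204] pointing down, gripper open.
Joint ranges: [-2.91, 2.91], [-0.99, 1.94], [-1.21, 1.42], [-2.12, 2.29], [-1.49, 1.47], [-3.14, 3.14]. Speed limits (rad/s): [2.79, 2.79, 3.14, 3.14, 3.14, 3.14].

INTERFACE

Orientations are given as a unit quaternion [w, x, y, z].
In Python, from rig import manip gives the robot as it stands.
- The arm moves only by the shell command python3 -m pendant 'ROWS'. ROWS is a JSON object of lists of equal length, an entry for each row: "claw": the opening, from 0 (shut) to 1 (fully open); "offset": the shift along the tool's x, y, z in units of 150 mm (1.0 is 150 mm), a list of three; "angular": the turn, a rotation vector about the tool's x, y, z in units of pi/4 rad (1.0 is pi/4 rad), a list of three. In form: {"claw": [claw, ...], "offset": [[dx, dy, dz], ...], "angular": [[ax, ay, az], ...]}. A call has exactly 5 rows; each row shifts and turns the commanded pose from where the row before left it, along the tool's axes as they then stand; what a row does not reach is not made up. A row lasts 1/12 s, in which the tool goes at most 41.7 mm and 7.16 degrees, less where a joint would pass 70% of its speed; a pose out of reach is approached as far as the arm can. A call with a number of a shift or a turn outside -1 to 1 is refused whole. A call with a gripper value outside its range is refused whole. The fingers move at their own pace and stop on an object; the grip force is fixed at half the most. Time passes only in rows, so rows that do not move let the fingers close, or fill a call up. It gives the time, the measured TCP pose, the force, the opening and the grip force at its end, in the units of the state.
- manip.observe(): the state, without advancing time (a new reading comes with each control period).
- manip.get_image(name): name is "side" or "top" or "wrist"; returns a dict with "image" (420x560x3 uint8, red, green, blue), "K" (3x3 intrinsics, pixels), "rvec" (rotation vector, rad) and "tvec" (3), from world to camera coordinates, as OpenCV has them. Camera axes: x right, y down, z forward; pixel columns grow to the right and rows downward; lengths in m; the calibration is good to about 2 mm. A picture is of the moment at which its call begins. There is no depth.
- manip.close_job(): hands the job in; it is judged then, once.
The state is a dict: "time_s": time; "q": joint angles; "qd": joint speeds; "tau": joint torques, N m; "ee_pos": TCP position; "tcp_rot": TCP orientation; "ft_force": force on the tool from outside, world axes, zero at the start; "moment": the same for the moment, N m; "width": finger opening in m; "finger_force": force on a finger pad.
Only numpy, scipy, OpenCV 4.12 (cv2) and the standard library are available. Lean on these libraries where they do the work, as an engineer would, in place of code of your own. Each camera call takes 0.05 s, during which the arm holds its last target. There are 200 camera calls.

TASK

Check the motion sensor of the battery pack: push the turntable round by its rim knob, either way, so that it and the pack then turn freely at about one turn in four seconds, never faster than one in two and a half. Take the hand reader from its dock and, while the pack is still turning by itself at one turn in eight seconds or faster, carry the reader's flat face along one to two centimetres above the middle of the pack's square tag panel, reader upright, within a centimetre sideways and touching neither pack nor turntable, for a good six seconds without a break. Then stand the reader back upright in its dock and let go; leave the turntable to run down, the pack lying where it lies on the mat, and everything else on the desk alone.

Things in the scene. Friction and masses are not known exactly. Their poses are not given: they have to be found in the camera images.
- turntable: fixed grey foot of the hand-turned inspection turntable; origin on the desk (z = 0) on the vertical turning axis, yaw always 0. It carries a round aluminium platter, 300 mm diameter, metal top 46 mm above the desk, with a grey rubber mat (226 mm diameter, top at 48 mm) in the middle. Platter and knob: nominally 2.3 kg, 0.026 kg m2 about the axis; 0.03 with the pack; up to a third off.
- platter (a joint): turning angle of the platter, rad, anticlockwise from above positive, no stops. At 0 the rim knob lies on the +x side of the axis, at 1.57 on the +y side. It runs on a ball bearing: drag nominally 0.0005 N m s/rad plus 0.0001 N m, so once pushed and left it coasts, losing speed with a time constant of about 40 to 80 s.
- knob_top (a point): middle of the flat top of the upright black spinner knob on the platter, 135 mm from the turning axis: a plain post of 20 mm diameter, standing from 46 mm to 86 mm above the desk. It is fixed to the platter: push it sideways, along its circle, to turn the platter. It clears the pack by 15 mm or more.
- pack: black battery pack, a case 180 mm long (own x), 80 mm wide (own y), 55 mm high, nominally 0.9 kg, lying loose on the mat near the middle of the platter and turning with it; top 103 mm above the desk. Origin at the centre of the underside. The end with recessed cover and socket is at -x. On top: a narrow strip panel (14 by 56 mm, at x = 12 mm) and the square tag panel.
- tag (a point): middle of the nearly square tag panel (46 by 56 mm, outlined) on the pack's top face, 60 mm from the pack's centre towards its +x end, 103 mm above the desk; 50 to 70 mm from the turning axis. The reader's face is to travel 10 to 20 mm above it.
- reader: grey hand reader, 0.15 kg, standing head down in its dock: round head 52 mm diameter, 20 mm high, its flat underside the reading face; a cone up to 36 mm; then a straight handle 32 mm (own x) by 26 mm (own y), from 36 to 110 mm above the face. Origin at the centre of the reading face, z up along the handle. Grip the handle from above across its 26 or 32 mm, about 85 mm above the face.
- dock: white dock of the reader, a fixed block 90 by 90 by 22 mm on the desk, left or right of the turntable; origin at the centre of its underside, z up. In its top is a round recess, 58 mm diameter, 12 mm deep, in which the reader's head stands: the reader's origin is then 10 mm above the dock's.
- multimeter: grey multimeter, 150 by 75 by 34 mm, lying on the other side of the turntable; origin at the centre of its underside; leave alone.
- mouse: black computer mouse, 105 by 60 by 34 mm, beside the keyboard at the left; origin at the centre of its underside; leave alone.
- screwdriver: screwdriver of about 200 mm lying between robot and turntable, on the right; origin under its middle; leave alone.
- tape: roll of clear tape lying flat, 90 mm diameter, 19 mm high, beyond the left side; origin at the centre of its underside; leave alone.
- mug: white mug, 80 mm diameter, 90 mm high, beyond the right side; origin at the centre of its underside; leave alone.
- end_cover: spare black end cover, 50 by 76 mm, 9 mm thick, lying between robot and turntable, on the left; origin at the centre of its underside; leave alone.
Things that resemble listed ones, but are neither listed nor needed, are in the scene too. What is shaped like the reader but blue is not meant.

How it is judged:
By the outcome, as a careful person would: the job done as asked, in the order asked, and still so for the second after the job is handed in, with the robot touching nothing.
It also fails if it takes over 72 s, if anything falls off the work surface, if the arm or the gripper's body presses on something with over 40 N, if the wrist force passes 120 N, or if a joint passes its speed limit or range.

## Working session

There is one attempt and no reset: what is moved stays moved. The work goes in short steps, Python scripts to look and compute and a shell command to move; the robot and the scene stay as the last step left them, time stands still between calls to the robot, and variables do not carry over. Pictures are saved under pics/ and viewed, at most 10 in all, crops included, and the job is handed in when it is done.

```bash
ls; mkdir -p pics; python3 - <<'E'
from rig import manip
import cv2,numpy as np
s=manip.observe();print({k:np.round(v,3).tolist() for k,v in s.items()},manip.grip_point_offset)
for n in("top","side"):
    d=manip.get_image(n);cv2.imwrite(f"pics/{n}0.png",d["image"][:,:,::-1]);np.savez(f"pics/{n}0.npz",**d)
    R=cv2.Rodrigues(np.array(d["rvec"],float))[0];print(n,np.round(d["K"],1).tolist(),(-R.T@np.array(d["tvec"]).ravel()).round(3),R.round(2).tolist())
E
```

```text
pics
{'time_s': 0.0, 'q': [1.101, 0.049, 0.098, 1.622, 0.0, 1.443], 'qd': [-0.001, -0.002, -0.002, 0.0, 0.0, -0.0], 'tau': [0.0, -33.879, 32.001, 0.02, -0.0, -0.0], 'ee_pos': [0.176, 0.494, 0.203], 'tcp_rot': [-0.0, 0.17, 0.985, -0.001], 'ft_force': [-0.626, 0.334, -0.04], 'moment': [0.015, 0.041, -0.02], 'finger_force': 0.0, 'width': 0.086} 0.0187
top [[541.5, 0.0, 271.2], [0.0, 541.5, 212.3], [0.0, 0.0, 1.0]] [0.39  0.059 1.595] [[0.02, -1.0, -0.01], [-1.0, -0.02, -0.07], [0.07, 0.01, -1.0]]
side [[393.8, 0.0, 279.4], [0.0, 393.8, 202.8], [0.0, 0.0, 1.0]] [ 0.142 -0.627  0.829] [[0.89, -0.46, -0.01], [-0.32, -0.61, -0.73], [0.33, 0.65, -0.69]]
```

View pics/top0.png

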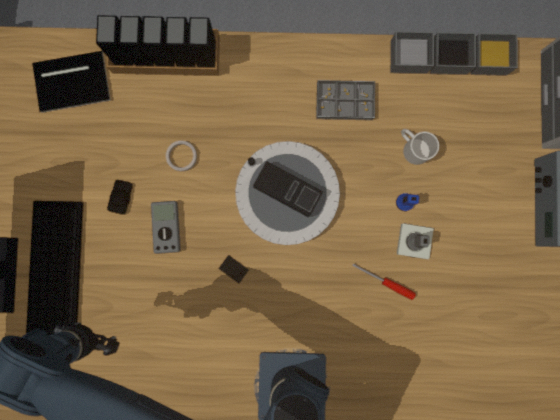

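View pics/side0.png

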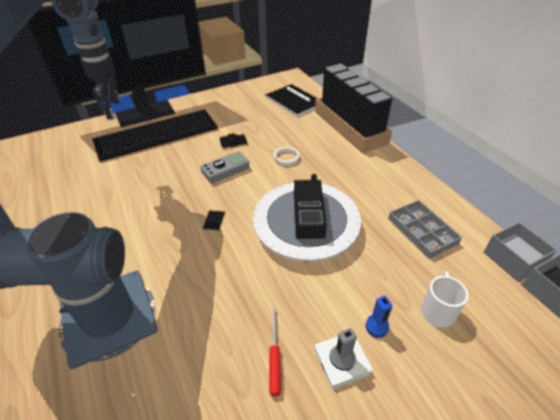

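The top view shows the turntable near (288,193), with its knob at (252,161) and the pack on it with the tag at about (307,199). There are two reader shapes. The grey one at (420,241) stands in the white dock and fits the description; the blue one at (406,202) is the decoy. I'll enlarge and measure.

```bash
cat > h.py <<'E'
import cv2,numpy as np
from rig import manip
def cam(d): 
    R=cv2.Rodrigues(np.array(d["rvec"],float))[0];return R,-R.T@np.array(d["tvec"],float).ravel(),np.array(d["K"],float)
def cast(d,uv,z):
    R,c,K=cam(d);uv=np.atleast_2d(np.array(uv,float))
    r=(R.T@np.linalg.solve(K,np.c_[uv,np.ones(len(uv))].T)).T
    return c+r*((z-c[2])/r[:,2])[:,None]
def proj(d,p): 
    return cv2.projectPoints(np.atleast_2d(np.array(p,float)),np.array(d["rvec"],float),np.array(d["tvec"],float),np.array(d["K"],float),None)[0][:,0]
E
python3 - <<'E'
from h import *
d=dict(np.load("pics/top0.npz"));im=np.ascontiguousarray(d["image"])
hsv=cv2.cvtColor(im,cv2.COLOR_RGB2HSV)
def blobs(m,lo):
    for c in cv2.findContours(m.astype(np.uint8),cv2.RETR_EXTERNAL,cv2.CHAIN_APPROX_NONE)[0]:
        if cv2.contourArea(c)>lo: yield c
m=(hsv[...,1]<45)&(hsv[...,2]>140)
for c in blobs(m,150):
    x,y,w,h=cv2.boundingRect(c)
    if w>80 and w<130:
        e=cv2.fitEllipse(cv2.convexHull(c));print("platter",e,cast(d,e[0],.046),e[1][0]*1.55/541,e[1][1]*1.55/541)
    else:
        r=cv2.minAreaRect(c);print("blob",x,y,w,h,r,cast(d,r[0],.022).round(4), np.linalg.norm(np.diff(cast(d,cv2.boxPoints(r),.022),axis=0),axis=1).round(3))
a=cv2.resize(im[138:248,230:345],None,fx=4,fy=4,interpolation=cv2.INTER_CUBIC)
b=cv2.resize(im[190:265,395:440],None,fx=5.86,fy=5.86,interpolation=cv2.INTER_CUBIC)
h=440;b=cv2.resize(b,(int(b.shape[1]*h/b.shape[0]),h));cv2.imwrite("pics/crop1.png",np.hstack([a,b])[:,:,::-1]);print(a.shape,b.shape)
E
```

```text
blob 398 224 35 35 ((415.300537109375, 241.04623413085938), (31.627897262573242, 30.867610931396484), 8.746162414550781) [[ 0.4256 -0.3472  0.022 ]] [0.09  0.091 0.089]
platter ((287.1429748535156, 192.727783203125), (102.79386901855469, 103.31803131103516), 107.1419448852539) [[0.55556988 0.02704636 0.046     ]] 0.2945110849884654 0.2960128438671063
blob 167 141 28 29 ((180.5, 155.0), (28.0, 27.0), 90.0) [[0.6626 0.3419 0.022 ]] [0.08  0.083 0.079]
blob 404 130 35 30 ((420.4136962890625, 145.06985473632812), (35.80219650268555, 27.375072479248047), 6.009006023406982) [[ 0.707  -0.3611  0.022 ]] [0.081 0.105 0.081]
(440, 460, 3) (440, 264, 3)
```

View pics/crop1.png

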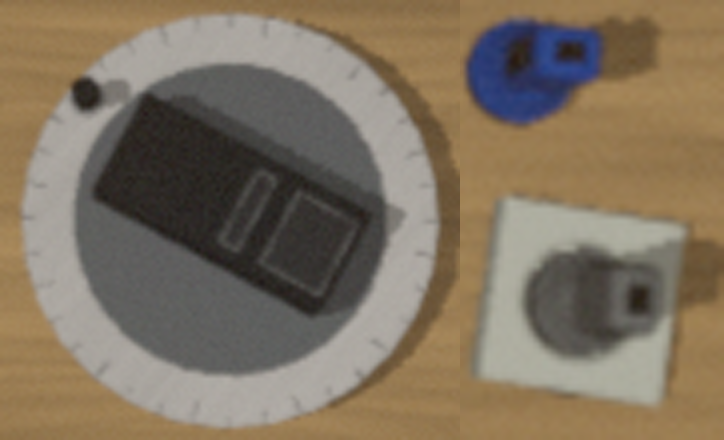

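The crop confirms it: the grey reader is in the white dock at about px (416,241), with its handle top at (425,241). The knob top is at (251.5,161.5), the tag centre at (306.8,198.8).

```bash
python3 - <<'E'
from h import *
d=dict(np.load("pics/top0.npz"));im=np.ascontiguousarray(d["image"]);hsv=cv2.cvtColor(im,cv2.COLOR_RGB2HSV)
C=np.array([.5556,.0270])
pol=lambda p:(np.hypot(*(p[:2]-C)).round(4),np.arctan2(*(p[:2]-C)[::-1]).round(3))
k=cast(d,[251.5,161.5],.086)[0];t=cast(d,[306.75,198.75],.103)[0]
print("knob",k,pol(k),"tag",t,pol(t))
# tag-outline corners & pack corners read from crop
tc=np.array([[290,190],[358,222],[322,297],[258,262]])/4+[230,138]
w=cast(d,tc,.103);print("tag sides",np.linalg.norm(np.diff(w,axis=0),axis=1).round(3),pol(w.mean(0)))
pc=np.array([[148,93],[372,212],[318,314],[95,193]])/4+[230,138]
w=cast(d,pc,.103);print("pack",np.linalg.norm(np.diff(w,axis=0),axis=1).round(3),w.mean(0))
e=w[1]-w[0];print("yaw",np.arctan2(e[1],e[0]), "tag from pack", (w.mean(0)[:2]+.06*e[:2]/np.linalg.norm(e)), )
print("head",cast(d,[416.3,241.5],.03),"handle top",cast(d,[425.3,240.8],.12))
# platter dark-mat and platter edge check
m=((hsv[...,1]<60)&(hsv[...,2]<140)).astype(np.uint8);m[:,:230]=0;m[:,345:]=0;m[:138]=0;m[248:]=0
c=max(cv2.findContours(m,0,1)[0],key=cv2.contourArea);e=cv2.fitEllipse(cv2.convexHull(c));print("mat",e,cast(d,e[0],.048))
s=dict(np.load("pics/side0.npz"))
print("side proj C,tag,dock,readertop,knob",proj(s,[[*C,.046],t,[.4256,-.3472,.022],[.4256,-.3472,.12],k]).round(1).tolist())
E
```

```text
knob [0.63735417 0.12986017 0.086     ] (np.float64(0.1314), np.float64(0.899)) tag [ 0.53393574 -0.02632461  0.103     ] (np.float64(0.0576), np.float64(-1.957))
tag sides [0.052 0.058 0.05 ] (np.float64(0.0575), np.float64(-1.953))
pack [0.176 0.08  0.175] [0.56077279 0.02535191 0.103     ]
yaw -2.0411045615299077 tag from pack [ 0.53358313 -0.0281338 ]
head [[ 0.42421863 -0.34805605  0.03      ]] handle top [[ 0.42471148 -0.34903603  0.12      ]]
mat ((284.70245361328125, 190.06695556640625), (76.91655731201172, 89.71183776855469), 125.06071472167969) [[0.56287979 0.03424831 0.048     ]]
side proj C,tag,dock,readertop,knob [[305.7, 215.8], [309.6, 216.1], [341.6, 356.1], [346.5, 333.0], [312.5, 175.2]]
```

```bash
python3 -m pendant '{"claw":[0,0,0,0,0],"offset":[[0,0,0],[0,0,0],[0,0,0],[0,0,0],[0,0,0]],"angular":[[0,0,-0.087],[0,0,-0.087],[0,0,-0.087],[0,0,-0.087],[0,0,-0.087]]}'
python3 -m pendant '{"claw":[0,0,0,0,0],"offset":[[-0.2,-0.16,0],[-0.2,-0.16,0],[-0.2,-0.16,0],[-0.2,-0.16,0],[-0.2,-0.16,0]],"angular":[[0,0,0],[0,0,0],[0,0,0],[0,0,0],[0,0,0]]}'
python3 -m pendant '{"claw":[0,0,0,0,0],"offset":[[-0.2,-0.15,0],[-0.2,-0.15,0],[-0.2,-0.15,0],[-0.2,-0.15,0],[-0.2,-0.15,0]],"angular":[[0,0,0],[0,0,0],[0,0,0],[0,0,0],[0,0,0]]}'
python3 -c "
from rig import manip
s=manip.observe();print(s['time_s'],s['ee_pos'],s['tcp_rot'],s['q'])"
```

```text
time_s: 0.52
ee_pos: [0.1758, 0.4943, 0.2034]
tcp_rot: [-0.0, -0.002, 1.0, -0.001]
ft_force: [0.0, -0.2, -0.2]
width: 0.0256
finger_force: 0.0
time_s: 0.93
ee_pos: [0.3267, 0.3732, 0.2035]
tcp_rot: [-0.0, -0.0, 1.0, -0.0]
ft_force: [0.4, 1.2, -0.1]
width: 0.0
finger_force: 0.0
time_s: 1.35
ee_pos: [0.4769, 0.2606, 0.2035]
tcp_rot: [-0.0, 0.0, 1.0, -0.0]
ft_force: [0.6, 0.9, -0.4]
width: 0.0
finger_force: 0.0
1.35 [0.47688695 0.26056326 0.20353123] [-4.61758392e-04  1.54012246e-04  9.99999877e-01 -9.66783497e-05] [3.76540581e-01 9.72638730e-02 1.50072282e-01 1.62453463e+00
 1.59914944e-04 3.76848531e-01]
```

```bash
python3 -m pendant '{"claw":[0,0,0,0,0],"offset":[[-0.15,-0.128,0],[-0.15,-0.128,0],[-0.15,-0.128,0],[-0.15,-0.128,0],[-0.15,-0.128,0]],"angular":[[0,0,0],[0,0,0],[0,0,0],[0,0,0],[0,0,0]]}'
python3 -m pendant '{"claw":[0,0,0,0,0],"offset":[[0,0,0.187],[0,0,0.187],[0,0,0.187],[0,0,0.187],[0,0,0.187]],"angular":[[0,0,0],[0,0,0],[0,0,0],[0,0,0],[0,0,0]]}'
python3 - <<'E'
from h import *
p=manip.observe()["ee_pos"][:2];C=np.array([.556,.027]);f0=np.arctan2(*(p-C)[::-1]);print(p,f0,np.hypot(*(p-C)))
st=[.03]*5+[.04,.05,.06,.07,.08,.09,.10,.11,.12,.128,.13,.13,.10,.05,.02]
q=p
for f in f0-np.cumsum(st):
    n=C+.135*np.array([np.cos(f),np.sin(f)]);e=n-q;print(round(f,2),(round(-e[0]/.15,3),round(e[1]/.15,3)));q=q+np.round(e/.15,3)*.15
d=manip.get_image("top");cv2.imwrite("pics/pre.png",cv2.resize(d["image"][130:260,220:360],None,fx=4,fy=4)[:,:,::-1])
E
```

```text
time_s: 1.77
ee_pos: [0.5891, 0.1648, 0.2033]
tcp_rot: [-0.001, 0.0, 1.0, -0.0]
ft_force: [-0.7, 0.8, 0.3]
width: 0.0001
finger_force: 0.0
time_s: 2.18
ee_pos: [0.5879, 0.1658, 0.0618]
tcp_rot: [-0.001, 0.0, 1.0, -0.0]
ft_force: [-0.2, 0.2, -0.0]
width: -0.0001
finger_force: 0.0
[0.58793443 0.1657655 ] 1.3446022471378825 0.14239267223204777
1.31 (np.float64(-0.015), np.float64(-0.054))
1.28 (np.float64(-0.026), np.float64(-0.008))
1.25 (np.float64(-0.026), np.float64(-0.008))
1.22 (np.float64(-0.025), np.float64(-0.008))
1.19 (np.float64(-0.026), np.float64(-0.01))
1.15 (np.float64(-0.033), np.float64(-0.014))
1.1 (np.float64(-0.041), np.float64(-0.019))
1.04 (np.float64(-0.047), np.float64(-0.026))
0.97 (np.float64(-0.053), np.float64(-0.033))
0.89 (np.float64(-0.058), np.float64(-0.043))
0.8 (np.float64(-0.061), np.float64(-0.054))
0.7 (np.float64(-0.062), np.float64(-0.065))
0.59 (np.float64(-0.06), np.float64(-0.079))
0.47 (np.float64(-0.055), np.float64(-0.093))
0.35 (np.float64(-0.046), np.float64(-0.105))
0.22 (np.float64(-0.032), np.float64(-0.113))
0.09 (np.float64(-0.018), np.float64(-0.115))
-0.01 (np.float64(-0.003), np.float64(-0.09))
-0.06 (np.float64(0.002), np.float64(-0.045))
-0.08 (np.float64(0.001), np.float64(-0.018))
```

View pics/pre.png

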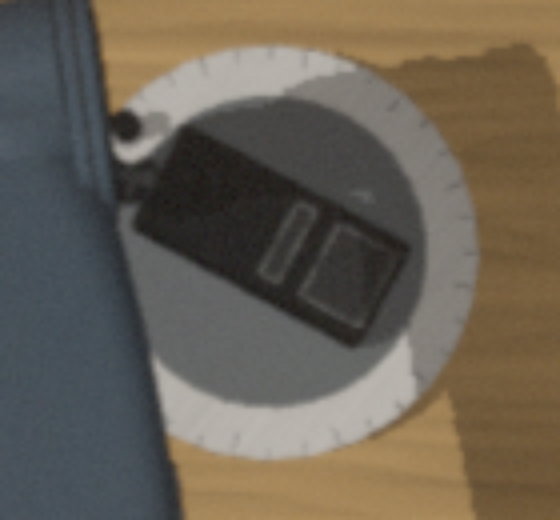

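```bash
python3 -m pendant '{"claw":[0,0,0,0,0],"offset":[[-0.015,-0.054,0],[-0.026,-0.008,0],[-0.026,-0.008,0],[-0.025,-0.008,0],[-0.026,-0.010,0]],"angular":[[0,0,0],[0,0,0],[0,0,0],[0,0,0],[0,0,0]]}' | head -2
python3 -m pendant '{"claw":[0,0,0,0,0],"offset":[[-0.033,-0.014,0],[-0.041,-0.019,0],[-0.047,-0.026,0],[-0.053,-0.033,0],[-0.058,-0.043,0]],"angular":[[0,0,0],[0,0,0],[0,0,0],[0,0,0],[0,0,0]]}' | head -4
python3 -m pendant '{"claw":[0,0,0,0,0],"offset":[[-0.061,-0.054,0],[-0.062,-0.065,0],[-0.060,-0.079,0],[-0.055,-0.093,0],[-0.046,-0.105,0]],"angular":[[0,0,0],[0,0,0],[0,0,0],[0,0,0],[0,0,0]]}' | head -4
python3 -m pendant '{"claw":[0,0,0,0,0],"offset":[[-0.032,-0.113,0],[-0.018,-0.115,0],[-0.003,-0.09,-0.12],[0.002,-0.045,-0.25],[0.001,-0.018,-0.25]],"angular":[[0,0,0],[0,0,0],[0,0,0],[0,0,0],[0,0,0]]}' | head -4
python3 -m pendant '{"claw":[0.5,0.5,0.5,0.5,0.5],"offset":[[0.1,-0.15,-0.1],[0.15,-0.2,-0.1],[0.15,-0.2,0],[0.15,-0.2,0],[0.15,-0.2,0]],"angular":[[0,0,0],[0,0,0],[0,0,0],[0,0,0],[0,0,0]]}' | head -4
python3 - <<'E'
from h import *
for i in range(2):
    t=manip.observe()["time_s"];d=manip.get_image("top");np.savez(f"pics/m{i}.npz",t=t,**d)
    cv2.imwrite(f"pics/m{i}.png",d["image"][:,:,::-1]);print(t,manip.observe()["ee_pos"])
a=[cv2.resize(np.load(f"pics/m{i}.npz")["image"][130:260,220:440],None,fx=3,fy=2) for i in(0,1)]
cv2.imwrite("pics/m01.png",np.vstack(a)[:,:,::-1])
E
```

```text
time_s: 2.65
ee_pos: [0.6086, 0.1529, 0.0666]
time_s: 3.07
ee_pos: [0.6417, 0.1323, 0.0638]
tcp_rot: [0.0, -0.0, 1.0, -0.0]
ft_force: [-0.3, 0.0, 0.5]
time_s: 3.48
ee_pos: [0.6845, 0.072, 0.0635]
tcp_rot: [-0.0, -0.0, 1.0, -0.0]
ft_force: [0.9, 0.1, -0.4]
time_s: 3.9
ee_pos: [0.6889, 0.013, 0.1548]
tcp_rot: [-0.003, 0.001, 1.0, -0.0]
ft_force: [1.2, -0.1, 0.7]
time_s: 4.32
ee_pos: [0.5848, -0.1288, 0.1878]
tcp_rot: [0.001, 0.0, 1.0, -0.0]
ft_force: [-0.2, -0.6, -0.4]
4.3167 [ 0.58007442 -0.1346381   0.18744431]
4.3667 [ 0.58240619 -0.13179073  0.18733565]
```

View pics/m01.png

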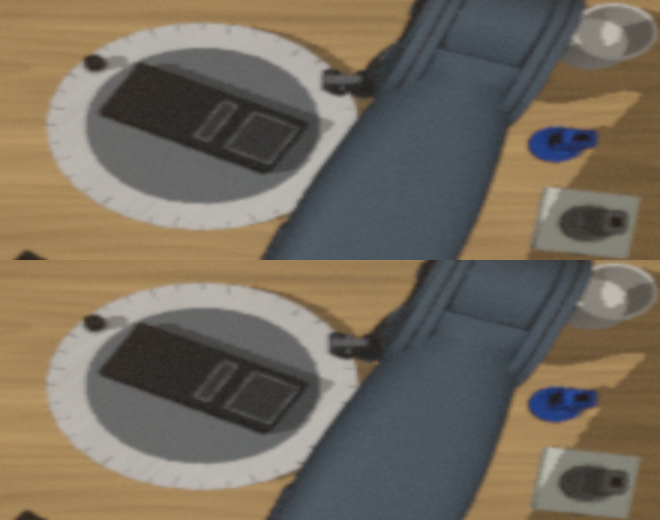

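The platter did not turn: the knob is still at about px (252,161), and the push force was near zero. I'll check where the fingertips really are against the reported TCP, in both views.

```bash
python3 - <<'E'
from h import *
d0=dict(np.load("pics/m1.npz"));p=manip.observe()["ee_pos"];print(p,manip.observe()["width"])
s=manip.get_image("side")
R=[]
for d,w in((d0,"top"),(s,"side")):
    im=np.ascontiguousarray(d["image"]).copy()
    K=[p,p+[0,0,.073],[.637,.130,.086],[.637,.130,.046],[.556,.027,.046]]
    uv=proj(d,K);print(w,uv.round(1).tolist())
    f=3;u,v=(290,175) if w=="top" else (320,190)
    c=cv2.resize(im[v-65:v+65,u-65:u+65],None,fx=3,fy=3,interpolation=cv2.INTER_CUBIC)
    for a in uv: cv2.drawMarker(c,tuple(int(x) for x in ((a-[u-65,v-65])*3)),(255,0,0),cv2.MARKER_CROSS,12,1)
    R.append(c)
cv2.imwrite("pics/chk.png",np.hstack(R)[:,:,::-1])
E
```

```text
[ 0.58240619 -0.13179073  0.18733565] 0.04258868298209746
top [[349.3, 178.1], [353.4, 174.2], [251.4, 161.6], [252.0, 163.9], [287.2, 192.6]]
side [[352.7, 212.1], [356.7, 188.3], [312.4, 175.2], [311.8, 185.4], [305.8, 215.8]]
```

View pics/chk.png

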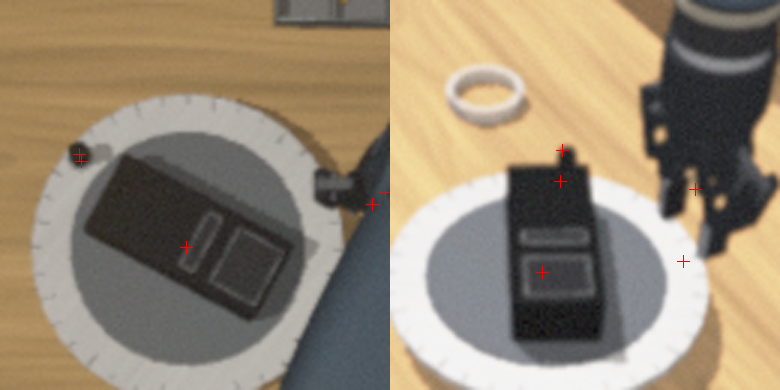

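The lateral position fits, but the tips look 20–30 mm above the reported TCP, so the fingers probably passed over the knob. I'll shut the gripper and check enlarged.

```bash
python3 -m pendant '{"claw":[0,0,0,0,0],"offset":[[0,0,0],[0,0,0],[0,0,0],[0,0,0],[0,0,0]],"angular":[[0,0,0],[0,0,0],[0,0,0],[0,0,0],[0,0,0]]}'
python3 - <<'E'
from h import *
s=manip.get_image("side");t=manip.get_image("top");p=manip.observe()["ee_pos"]
R=[]
for d in(s,t):
    uv=proj(d,[p,p+[0,0,.02],p+[0,0,.04],p+[0,0,.073]]);print(uv.round(1).tolist());u,v=[int(x) for x in uv[0]]
    c=cv2.resize(d["image"][v-50:v+20,u-35:u+35],None,fx=5.5,fy=5.5,interpolation=cv2.INTER_CUBIC)
    for a in uv: cv2.drawMarker(c,tuple(int(x) for x in ((a-[u-35,v-50])*5.5)),(255,0,0),cv2.MARKER_CROSS,10,1)
    R.append(c)
cv2.imwrite("pics/chk2.png",np.clip(np.hstack(R).astype(float)*1.6,0,255).astype(np.uint8)[:,:,::-1])
E
```

```text
time_s: 4.88
ee_pos: [0.5865, -0.1256, 0.1867]
tcp_rot: [-0.0, -0.001, 1.0, 0.0]
ft_force: [0.4, 0.4, -0.1]
width: 0.0001
finger_force: 0.0
[[352.6, 210.1], [353.6, 203.9], [354.7, 197.4], [356.5, 186.4]]
[[347.0, 176.6], [348.0, 175.6], [349.1, 174.5], [350.9, 172.6]]
```

View pics/chk2.png

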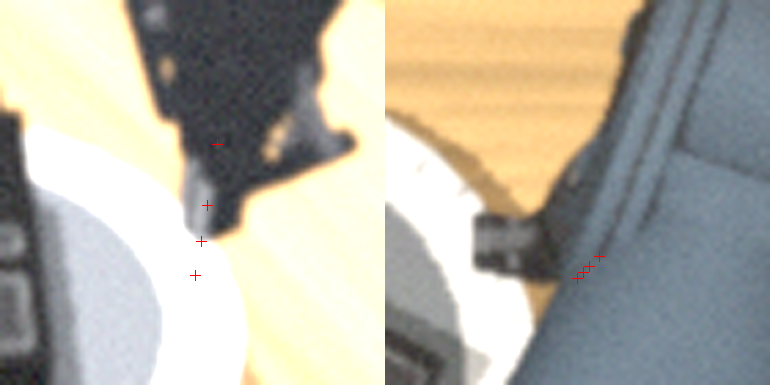

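The fingertips look about 20 mm higher than reported. I'll probe the bare desk gently to get the true height.

```bash
python3 -m pendant '{"claw":[0,0,0,0,0],"offset":[[0.115,-0.099,0],[0.115,-0.099,0],[0.115,-0.099,0],[0.115,-0.099,0],[0.115,-0.099,0]],"angular":[[0,0,0],[0,0,0],[0,0,0],[0,0,0],[0,0,0]]}' | sed -n 2p
python3 -m pendant '{"claw":[0,0,0,0,0],"offset":[[0,0,0.2],[0,0,0.2],[0,0,0.2],[0,0,0.2],[0,0,0.12]],"angular":[[0,0,0],[0,0,0],[0,0,0],[0,0,0],[0,0,0]]}' | sed -n 2,4p
python3 -m pendant '{"claw":[0,0,0,0,0],"offset":[[0,0,0.02],[0,0,0.02],[0,0,0.02],[0,0,0.02],[0,0,0.0]],"angular":[[0,0,0],[0,0,0],[0,0,0],[0,0,0],[0,0,0]]}' | sed -n 2,4p
python3 - <<'E'
from h import *
s=manip.get_image("side");p=manip.observe()["ee_pos"]
print(proj(s,[p,p+[0,0,.02]]),p);np.savez("pics/p.npz",**s)
u,v=[int(x) for x in proj(s,p)[0]]
c=cv2.resize(s["image"][v-40:v+30,u-40:u+40],None,fx=6,fy=6,interpolation=cv2.INTER_CUBIC)
cv2.imwrite("pics/p.png",np.clip(c.astype(float)*1.8,0,255).astype(np.uint8)[:,:,::-1])
E
```

```text
ee_pos: [0.4991, -0.2009, 0.1869]
ee_pos: [0.4979, -0.1994, 0.0452]
tcp_rot: [-0.002, -0.0, 1.0, 0.001]
ft_force: [0.7, 0.1, -0.3]
ee_pos: [0.5008, -0.2012, 0.0381]
tcp_rot: [0.001, -0.0, 1.0, -0.001]
ft_force: [-0.3, 1.5, 0.3]
[[333.99000041 286.07975236]
 [334.71176246 281.1350376 ]] [ 0.50067872 -0.20114229  0.03817307]
```

```bash
for i in 1 ; do python3 -m pendant '{"claw":[0,0,0,0,0],"offset":[[0,0,0.02],[0,0,0.02],[0,0,0.02],[0,0,0.0],[0,0,0.0]],"angular":[[0,0,0],[0,0,0],[0,0,0],[0,0,0],[0,0,0]]}' | sed -n 2,4p
python3 -m pendant '{"claw":[0,0,0,0,0],"offset":[[0,0,0.02],[0,0,0.02],[0,0,0.0],[0,0,0],[0,0,0.0]],"angular":[[0,0,0],[0,0,0],[0,0,0],[0,0,0],[0,0,0]]}' | sed -n 2,4p; done
```

```text
ee_pos: [0.4994, -0.2005, 0.0275]
tcp_rot: [-0.0, 0.0, 1.0, 0.0]
ft_force: [-0.9, 0.1, 0.2]
ee_pos: [0.4997, -0.2006, 0.0218]
tcp_rot: [-0.0, 0.0, 1.0, 0.0]
ft_force: [1.0, 0.4, 0.1]
```

```bash
python3 -m pendant '{"claw":[0,0,0,0,0],"offset":[[0,0,0.02],[0,0,0.02],[0,0,0],[0,0,0.0],[0,0,0.0]],"angular":[[0,0,0],[0,0,0],[0,0,0],[0,0,0],[0,0,0]]}' | sed -n 2,4p
python3 -m pendant '{"claw":[0,0,0,0,0],"offset":[[0,0,0.02],[0,0,0.0],[0,0,0.0],[0,0,0],[0,0,0.0]],"angular":[[0,0,0],[0,0,0],[0,0,0],[0,0,0],[0,0,0]]}' | sed -n 2,4p
python3 - <<'E'
from h import *
s=manip.get_image("side");p=manip.observe()["ee_pos"];print(p)
u,v=[int(x) for x in proj(s,p)[0]]
c=cv2.resize(s["image"][v-40:v+30,u-40:u+40],None,fx=6,fy=6,interpolation=cv2.INTER_CUBIC)
for a in proj(s,[p,p+[0,0,.02],p-[0,0,p[2]]]): cv2.drawMarker(c,tuple(int(x) for x in ((a-[u-40,v-40])*6)),(255,0,0),cv2.MARKER_CROSS,10,1)
cv2.imwrite("pics/p2.png",np.clip(c.astype(float)*1.5,0,255).astype(np.uint8)[:,:,::-1])
E
```

```text
ee_pos: [0.4996, -0.2006, 0.0157]
tcp_rot: [-0.0, 0.0, 1.0, 0.0]
ft_force: [-0.0, 0.4, 0.2]
ee_pos: [0.4998, -0.2007, 0.0129]
tcp_rot: [0.0, 0.0, 1.0, -0.0]
ft_force: [-0.2, -0.8, 0.0]
[ 0.49977561 -0.20073906  0.01294693]
```

View pics/p2.png

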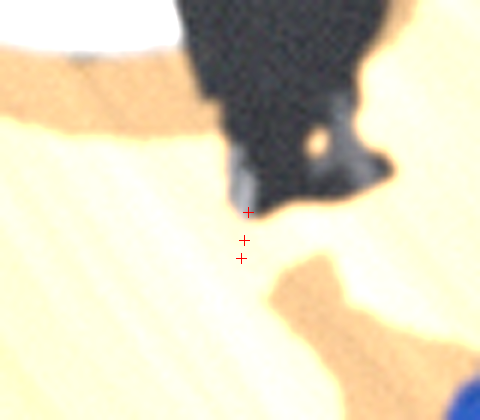

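```bash
python3 -m pendant '{"claw":[0,0,0,0,0],"offset":[[0,0,0.02],[0,0,0.02],[0,0,0.02],[0,0,0.0],[0,0,0.0]],"angular":[[0,0,0],[0,0,0],[0,0,0],[0,0,0],[0,0,0]]}' | sed -n 2,4p
python3 -m pendant '{"claw":[0,0,0,0,0],"offset":[[0,0,0.02],[0,0,0.02],[0,0,0.0],[0,0,0],[0,0,0.0]],"angular":[[0,0,0],[0,0,0],[0,0,0],[0,0,0],[0,0,0]]}' | sed -n 2,4p
```

```text
ee_pos: [0.4993, -0.2004, 0.0033]
tcp_rot: [-0.0, 0.0, 1.0, 0.0]
ft_force: [0.7, 0.1, 0.2]
ee_pos: [0.4997, -0.2007, -0.0022]
tcp_rot: [-0.0, 0.0, 1.0, 0.0]
ft_force: [0.1, -0.6, 0.2]
```

```bash
python3 -m pendant '{"claw":[0,0,0,0,0],"offset":[[0,0,0.02],[0,0,0.0],[0,0,0.02],[0,0,0.0],[0,0,0.0]],"angular":[[0,0,0],[0,0,0],[0,0,0],[0,0,0],[0,0,0]]}' | sed -n 2,4p
python3 -m pendant '{"claw":[0,0,0,0,0],"offset":[[0,0,0.02],[0,0,0.0],[0,0,0.02],[0,0,0],[0,0,0.0]],"angular":[[0,0,0],[0,0,0],[0,0,0],[0,0,0],[0,0,0]]}' | sed -n 2,4p
```

```text
ee_pos: [0.4995, -0.2005, -0.0085]
tcp_rot: [-0.0, 0.0, 1.0, 0.0]
ft_force: [-0.7, -1.1, -0.4]
ee_pos: [0.4995, -0.2005, -0.0145]
tcp_rot: [-0.0, 0.0, 1.0, 0.0]
ft_force: [0.5, -0.2, 0.6]
```

```bash
python3 -m pendant '{"claw":[0,0,0,0,0],"offset":[[0,0,0.015],[0,0,0.0],[0,0,0],[0,0,0.0],[0,0,0.0]],"angular":[[0,0,0],[0,0,0],[0,0,0],[0,0,0],[0,0,0]]}' | sed -n 2,4p
python3 -m pendant '{"claw":[0,0,0,0,0],"offset":[[0,0,0.015],[0,0,0.0],[0,0,0.0],[0,0,0],[0,0,0.0]],"angular":[[0,0,0],[0,0,0],[0,0,0],[0,0,0],[0,0,0]]}' | sed -n 2,4p
python3 -m pendant '{"claw":[0,0,0,0,0],"offset":[[0,0,0.015],[0,0,0.0],[0,0,0.0],[0,0,0],[0,0,0.0]],"angular":[[0,0,0],[0,0,0],[0,0,0],[0,0,0],[0,0,0]]}' | sed -n 2,4p
```

```text
ee_pos: [0.4998, -0.2007, -0.0163]
tcp_rot: [0.0, 0.0, 1.0, -0.0]
ft_force: [-0.1, 0.7, 0.4]
ee_pos: [0.4997, -0.2007, -0.0186]
tcp_rot: [0.0, 0.0, 1.0, -0.0]
ft_force: [-0.2, -0.8, 0.3]
ee_pos: [0.4997, -0.2007, -0.0209]
tcp_rot: [-0.0, 0.0, 1.0, 0.0]
ft_force: [-0.5, -0.2, 0.3]
```

```bash
python3 -m pendant '{"claw":[0,0,0,0,0],"offset":[[0,0,0.02],[0,0,0.0],[0,0,0],[0,0,0.0],[0,0,0.0]],"angular":[[0,0,0],[0,0,0],[0,0,0],[0,0,0],[0,0,0]]}' | sed -n 2,4p
python3 -m pendant '{"claw":[0,0,0,0,0],"offset":[[0,0,0.02],[0,0,0.0],[0,0,0.0],[0,0,0],[0,0,0.0]],"angular":[[0,0,0],[0,0,0],[0,0,0],[0,0,0],[0,0,0]]}' | sed -n 1,4p
python3 - <<'E'
from h import *
s=manip.get_image("side");p=manip.observe()["ee_pos"];print(p)
g=s["image"].astype(int).sum(2)
# lowest dark pixel per column (finger) around expected tip
for u in range(326,346): 
    col=g[240:310,u];dk=np.where(col<180)[0];print(u,dk.max()+240 if len(dk) else None,end="; ")
print(proj(s,[[p[0],p[1],z] for z in (0,.02)]))
E
```

```text
ee_pos: [0.4997, -0.2007, -0.0239]
tcp_rot: [0.0, 0.0, 1.0, -0.0]
ft_force: [-0.2, 0.2, -0.6]
time_s: 11.75
ee_pos: [0.4996, -0.2006, -0.027]
tcp_rot: [-0.0, 0.0, 1.0, 0.0]
ft_force: [-0.2, -1.5, 0.5]
[ 0.49962358 -0.20063586 -0.02695615]
326 277; 327 277; 328 279; 329 284; 330 285; 331 288; 332 289; 333 291; 334 296; 335 295; 336 295; 337 295; 338 294; 339 294; 340 294; 341 294; 342 294; 343 294; 344 294; 345 294; [[332.19272409 295.14174664]
 [332.86851252 290.46490225]]
```

```bash
python3 -m pendant '{"claw":[0,0,0,0,0],"offset":[[0,0,0.013],[0,0,0.0],[0,0,0.0],[0,0,0],[0,0,0.0]],"angular":[[0,0,0],[0,0,0],[0,0,0],[0,0,0],[0,0,0]]}' | sed -n 2,4p
python3 -m pendant '{"claw":[0,0,0,0,0],"offset":[[0,0,0.013],[0,0,0.0],[0,0,0.0],[0,0,0],[0,0,0.0]],"angular":[[0,0,0],[0,0,0],[0,0,0],[0,0,0],[0,0,0]]}' | sed -n 2,4p
python3 -m pendant '{"claw":[0,0,0,0,0],"offset":[[0,0,0.013],[0,0,0.0],[0,0,0.0],[0,0,0],[0,0,0.0]],"angular":[[0,0,0],[0,0,0],[0,0,0],[0,0,0],[0,0,0]]}' | sed -n 2,4p
```

```text
ee_pos: [0.4998, -0.2007, -0.0271]
tcp_rot: [0.0, 0.0, 1.0, -0.0]
ft_force: [-2.3, 2.0, 8.4]
ee_pos: [0.4998, -0.2008, -0.0272]
tcp_rot: [0.0, -0.0, 1.0, -0.0]
ft_force: [-7.2, 3.9, 16.4]
ee_pos: [0.4999, -0.2008, -0.0272]
tcp_rot: [0.0, -0.0, 1.0, -0.0]
ft_force: [-10.8, 5.8, 25.4]
```

Contact is at reported z = −0.027, so the true tip is 27 mm above the reported TCP. I'll lift, go back behind the knob, and check the offset with the wrist camera pose.

```bash
python3 -m pendant '{"claw":[0,0,0,0,0],"offset":[[0,0,-0.25],[0,0,-0.25],[0,0,-0.25],[0,0,-0.25],[0,0,-0.25]],"angular":[[0,0,0],[0,0,0],[0,0,0],[0,0,0],[0,0,0]]}' | sed -n 2,4p
cat > w.py <<'E'
from h import *
from scipy.spatial.transform import Rotation as Ro
d=manip.get_image("wrist");s=manip.observe();R,c,K=cam(d);q=s["tcp_rot"];T=Ro.from_quat([q[1],q[2],q[3],q[0]]).as_matrix()
print("cam in tool",(T.T@(c-s["ee_pos"])).round(4),"R",(T.T@R.T).round(3).tolist(),"camz",R[2].round(3),"ee",s["ee_pos"].round(4))
E
python3 w.py
python3 -m pendant '{"claw":[0,0,0,0,0],"offset":[[-0.06,0.243,0],[-0.06,0.243,0],[-0.06,0.243,0],[-0.06,0.243,0],[-0.06,0.243,0]],"angular":[[0,0,0],[0,0,0],[0,0,0],[0,0,0],[0,0,0]]}' | sed -n 2p
python3 -m pendant '{"claw":[0,0,0,0,0],"offset":[[-0.06,0.243,0],[-0.06,0.243,0],[-0.06,0.243,0],[-0.06,0.243,0],[-0.06,0.243,0]],"angular":[[0,0,0],[0,0,0],[0,0,0],[0,0,0],[0,0,0]]}' | sed -n 2,4p
python3 w.py
```

```text
ee_pos: [0.4994, -0.2005, 0.1565]
tcp_rot: [0.0, 0.0, 1.0, -0.0]
ft_force: [1.7, -0.5, -0.0]
cam in tool [ 0.0832  0.002  -0.1613] R [[-0.001, -0.953, -0.303], [1.0, -0.003, 0.007], [-0.007, -0.303, 0.953]] camz [ 0.315 -0.    -0.949] ee [ 0.5035 -0.2028  0.1659]
ee_pos: [0.5449, -0.0169, 0.1546]
ee_pos: [0.5899, 0.1657, 0.1544]
tcp_rot: [0.0, 0.0, 1.0, -0.0]
ft_force: [0.9, -0.2, -0.2]
cam in tool [ 0.0819 -0.0049 -0.1706] R [[-0.007, -0.949, -0.314], [1.0, -0.005, -0.009], [0.007, -0.314, 0.949]] camz [ 0.315 -0.    -0.949] ee [0.5908 0.1731 0.1535]
```

```bash
python3 -m pendant '{"claw":[0,0,0,0,0],"offset":[[0,0,0.165],[0,0,0.165],[0,0,0.165],[0,0,0.165],[0,0,0.165]],"angular":[[0,0,0],[0,0,0],[0,0,0],[0,0,0],[0,0,0]]}' | sed -n 2,4p
python3 -m pendant '{"claw":[0,0,0,0,0],"offset":[[-0.008,-0.050,0],[-0.026,-0.008,0],[-0.026,-0.008,0],[-0.025,-0.008,0],[-0.026,-0.010,0]],"angular":[[0,0,0],[0,0,0],[0,0,0],[0,0,0],[0,0,0]]}' | sed -n 2,4p
python3 -m pendant '{"claw":[0,0,0,0,0],"offset":[[-0.033,-0.014,0],[-0.041,-0.019,0],[-0.047,-0.026,0],[-0.053,-0.033,0],[-0.058,-0.043,0]],"angular":[[0,0,0],[0,0,0],[0,0,0],[0,0,0],[0,0,0]]}' | sed -n 2,4p
python3 -m pendant '{"claw":[0,0,0,0,0],"offset":[[-0.061,-0.054,0],[-0.062,-0.065,0],[-0.060,-0.079,0],[-0.055,-0.093,0],[-0.046,-0.105,0]],"angular":[[0,0,0],[0,0,0],[0,0,0],[0,0,0],[0,0,0]]}' | sed -n 2,4p
python3 -m pendant '{"claw":[0,0,0,0,0],"offset":[[-0.032,-0.113,0],[-0.018,-0.115,0],[-0.003,-0.09,-0.12],[0.002,-0.045,-0.25],[0.001,-0.018,-0.25]],"angular":[[0,0,0],[0,0,0],[0,0,0],[0,0,0],[0,0,0]]}' | sed -n 2,4p
python3 -m pendant '{"claw":[1,1,1,1,1],"offset":[[0.1,-0.15,-0.15],[0.15,-0.2,-0.1],[0.15,-0.2,0],[0.15,-0.2,0],[0.15,-0.2,0]],"angular":[[0,0,0],[0,0,0],[0,0,0],[0,0,0],[0,0,0]]}' | head -4
cat > k.py <<'E'
from h import *
import sys
def look(n=1):
    for i in range(n):
        t=manip.observe()["time_s"];d=manip.get_image("top");im=np.ascontiguousarray(d["image"])
        np.savez(f"pics/k{t:.2f}.npz",t=t,**d)
        g=im.max(2)
        # knob: dark blob inside the annulus 0.12..0.145 at z=.086
        C=np.array([.556,.027]);yy,xx=np.mgrid[130:260,225:350];w=cast(d,np.c_[xx.ravel(),yy.ravel()],.086)[:,:2]-C
        r=np.hypot(*w.T).reshape(xx.shape);m=((r>.121)&(r<.146)&(g[130:260,225:350]<60)).astype(np.uint8)
        n_,l,st,ce=cv2.connectedComponentsWithStats(m)
        for j in range(1,n_):
            if 12<st[j,4]<120:
                p=cast(d,ce[j]+[225,130],.086)[0,:2]-C;print(f"t{t:.3f} area{st[j,4]} r{np.hypot(*p):.4f} ang{np.arctan2(p[1],p[0]):.3f}")
if __name__=="__main__": look(int(sys.argv[1]))
E
python3 k.py 2
```

```text
ee_pos: [0.5896, 0.1637, 0.0295]
tcp_rot: [-0.0, -0.0, 1.0, -0.0]
ft_force: [0.4, -0.5, -1.0]
ee_pos: [0.609, 0.1511, 0.0337]
tcp_rot: [0.002, 0.0, 1.0, 0.0]
ft_force: [-0.3, 0.7, 0.5]
ee_pos: [0.6417, 0.1304, 0.0309]
tcp_rot: [-0.0, -0.0, 1.0, -0.0]
ft_force: [-2.4, -0.1, -0.1]
ee_pos: [0.685, 0.0703, 0.0308]
tcp_rot: [0.0, -0.0, 1.0, -0.0]
ft_force: [0.3, -0.3, -1.0]
ee_pos: [0.6891, 0.0112, 0.1219]
tcp_rot: [-0.003, 0.001, 1.0, -0.0]
ft_force: [2.0, -0.5, 0.3]
time_s: 16.9
ee_pos: [0.5852, -0.1306, 0.1626]
tcp_rot: [0.001, 0.0, 1.0, -0.001]
ft_force: [0.5, -0.5, 0.1]
t16.900 area43 r0.1336 ang-1.210
t16.950 area49 r0.1334 ang-1.256
```

```bash
python3 -m pendant '{"claw":[1,1,1,1,1],"offset":[[0.106,-0.144,0],[0.106,-0.144,0],[0.106,-0.144,0],[0.106,-0.144,0],[0.106,-0.144,0]],"angular":[[0,0,0],[0,0,0],[0,0,0],[0,0,0],[0,0,0]]}' | sed -n 2p
python3 -m pendant '{"claw":[1,1,1,1,1],"offset":[[0.106,-0.144,0],[0.106,-0.144,0],[0.106,-0.144,0],[0.106,-0.144,0],[0.106,-0.144,0]],"angular":[[0,0,0],[0,0,0],[0,0,0],[0,0,0],[0,0,0]]}' | sed -n 1,2p
python3 k.py 1
python3 - <<'E'
from h import *
d=manip.get_image("wrist");np.savez("pics/w.npz",**d);s=manip.observe()
print(s["ee_pos"],s["width"],s["q"])
D=np.array([.4256,-.3472])
for z in (.12,.046,.03): print(z,proj(d,[[*D,z]]))
cv2.imwrite("pics/w.png",d["image"][:,:,::-1])
E
```

```text
ee_pos: [0.506, -0.2374, 0.1617]
time_s: 17.83
ee_pos: [0.4263, -0.3454, 0.1618]
t17.833 area25 r0.1335 ang-2.628
[ 0.4250401  -0.34745334  0.16157656] 0.0852742751612516 [-0.80644315  0.10404256  0.07404389  1.54018059 -0.00162149 -0.80119978]
0.12 [[280.64984053 228.77129697]]
0.046 [[280.34406087 197.01575194]]
0.03 [[280.29605069 192.0298439 ]]
```

View pics/w.png

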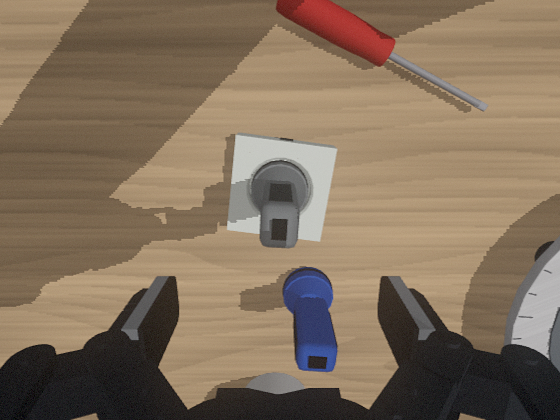

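The wrist view shows the grey reader's handle top at (279,230), 2 px from the prediction, and aligned with the tool. The blue decoy is at (310,320), clear of the fingers. The spin is about 1.52 rad/s (4.1 s per turn), so I'll grasp.

```bash
python3 -m pendant '{"claw":[1,1,1,1,1],"offset":[[0.002,0,0.15],[0,0,0.15],[0,0,0.15],[0,0,0.15],[0,0,0.15]],"angular":[[0,0,0],[0,0,0],[0,0,0],[0,0,0],[0,0,0]]}' | sed -n 2,4p
python3 -m pendant '{"claw":[0.3,0.3,0.2,0,0],"offset":[[0,0,0],[0,0,0],[0,0,0],[0,0,0],[0,0,0]],"angular":[[0,0,0],[0,0,0],[0,0,0],[0,0,0],[0,0,0]]}'
python3 -m pendant '{"claw":[0,0,0,0,0],"offset":[[0,0,0],[0,0,0],[0,0,0],[0,0,0],[0,0,0]],"angular":[[0,0,0],[0,0,0],[0,0,0],[0,0,0],[0,0,0]]}'
python3 k.py 1
python3 - <<'E'
from h import *
import glob
C=np.array([.556,.027])
for f in ["pics/top0.npz"]+sorted(glob.glob("pics/k*.npz")):
    d=dict(np.load(f));im=d["image"];g=im.max(2)
    yy,xx=np.mgrid[130:260,225:350];w=cast(d,np.c_[xx.ravel(),yy.ravel()],.103)[:,:2]-C
    m=((np.hypot(*w.T).reshape(xx.shape)<.112)&(g[130:260,225:350]<75)).astype(np.uint8)
    m=cv2.morphologyEx(m,cv2.MORPH_CLOSE,np.ones((5,5)));m=cv2.morphologyEx(m,cv2.MORPH_OPEN,np.ones((5,5)))
    c=max(cv2.findContours(m,0,1)[0],key=cv2.contourArea);b=cv2.minAreaRect(c)
    q=cast(d,cv2.boxPoints(b)+[225,130],.103)[:,:2];s=np.linalg.norm(np.diff(q,axis=0),axis=1)
    e=(q[1]-q[0] if s[0]>s[1] else q[2]-q[1]);e/=np.linalg.norm(e);o=q.mean(0)
    for sg in(1,-1):
        p=o+sg*.06*e-C;print(f[5:],s.round(3),"ctr",(o-C).round(4),"tag r %.4f ang %.3f"%(np.hypot(*p),np.arctan2(p[1],p[0])))
E
```

```text
ee_pos: [0.4274, -0.3439, 0.0482]
tcp_rot: [0.0, -0.0, 1.0, 0.0]
ft_force: [-0.3, -0.1, -0.2]
time_s: 18.77
ee_pos: [0.4284, -0.3456, 0.0514]
tcp_rot: [0.001, 0.0, 1.0, -0.002]
ft_force: [-0.2, -3.8, -2.0]
width: 0.0253
finger_force: 25.5
time_s: 19.18
ee_pos: [0.4282, -0.3452, 0.051]
tcp_rot: [0.001, 0.0, 1.0, -0.001]
ft_force: [0.8, -0.0, 5.8]
width: 0.0257
finger_force: 64.3
t19.183 area28 r0.1333 ang1.609
top0.npz [0.096 0.198 0.095] ctr [ 0.0055 -0.0091] tag r 0.0662 ang -1.912
top0.npz [0.096 0.198 0.095] ctr [ 0.0055 -0.0091] tag r 0.0552 ang 0.927
k16.90.npz [0.189 0.089 0.188] ctr [-0.0042 -0.01  ] tag r 0.0665 ang -1.105
k16.90.npz [0.189 0.089 0.188] ctr [-0.0042 -0.01  ] tag r 0.0549 ang 2.341
k16.95.npz [0.189 0.089 0.188] ctr [-0.0047 -0.01  ] tag r 0.0669 ang -1.177
k16.95.npz [0.189 0.089 0.188] ctr [-0.0047 -0.01  ] tag r 0.0545 ang 2.271
k17.83.npz [0.102 0.19  0.102] ctr [-0.0034 -0.0065] tag r 0.0669 ang -2.377
k17.83.npz [0.102 0.19  0.102] ctr [-0.0034 -0.0065] tag r 0.0532 ang 0.675
k19.18.npz [0.195 0.084 0.194] ctr [ 0.0049 -0.0039] tag r 0.0651 ang -1.280
k19.18.npz [0.195 0.084 0.194] ctr [ 0.0049 -0.0039] tag r 0.0552 ang 1.731
```

```bash
python3 -m pendant '{"claw":[0,0,0,0,0],"offset":[[0,0,-0.1],[0,0,-0.2],[0,0,-0.25],[0,0,-0.25],[0,0,-0.133]],"angular":[[0,0,0],[0,0,0],[0,0,0],[0,0,0],[0,0,0]]}' 
python3 k.py 1
python3 - <<'E'
from h import *
import glob
C=np.array([.556,.027])
for f in ["pics/top0.npz"]+sorted(glob.glob("pics/k*.npz")):
    d=dict(np.load(f));im=d["image"];g=cv2.GaussianBlur(im,(3,3),0).max(2)
    yy,xx=np.mgrid[130:260,225:350];w=cast(d,np.c_[xx.ravel(),yy.ravel()],.103)[:,:2]-C
    rr=np.hypot(*w.T).reshape(xx.shape)
    for th in (45,52,60):
        m=((rr<.112)&(g[130:260,225:350]<th)).astype(np.uint8)
        m=cv2.morphologyEx(m,cv2.MORPH_CLOSE,np.ones((7,7)));m=cv2.morphologyEx(m,cv2.MORPH_OPEN,np.ones((9,9)))
        cs=cv2.findContours(m,0,1)[0]
        if not cs: continue
        c=max(cs,key=cv2.contourArea);b=cv2.minAreaRect(c)
        q=cast(d,cv2.boxPoints(b)+[225,130],.103)[:,:2];s=np.linalg.norm(np.diff(q,axis=0),axis=1)
        e=(q[1]-q[0] if s[0]>s[1] else q[2]-q[1]);o=q.mean(0)-C
        print(f[5:],th,s[:2].round(3),"ctr",o.round(4),"axis %.3f"%np.arctan2(e[1],e[0]))
E
```

```text
time_s: 19.65
ee_pos: [0.4276, -0.3447, 0.193]
tcp_rot: [0.001, 0.0, 1.0, -0.001]
ft_force: [-0.1, -1.2, -0.9]
width: 0.0255
finger_force: 63.8
t19.650 area30 r0.1328 ang0.903
top0.npz 45 [0.077 0.088] ctr [0.0235 0.0372] axis -2.016
top0.npz 52 [0.081 0.126] ctr [0.0163 0.0223] axis -2.043
top0.npz 60 [0.085 0.18 ] ctr [ 0.0053 -0.0008] axis -2.052
k16.90.npz 45 [0.081 0.067] ctr [ 0.0164 -0.0457] axis -0.852
k16.90.npz 52 [0.12  0.078] ctr [ 0.0122 -0.0295] axis -0.958
k16.90.npz 60 [0.165 0.081] ctr [ 0.0003 -0.0122] axis -0.972
k16.95.npz 45 [0.069 0.064] ctr [ 0.012 -0.052] axis -1.549
k16.95.npz 52 [0.093 0.078] ctr [ 0.0162 -0.0414] axis -1.039
k16.95.npz 60 [0.156 0.082] ctr [ 0.001  -0.0161] axis -1.039
k17.83.npz 45 [0.047 0.058] ctr [-0.0247 -0.0278] axis -3.124
k17.83.npz 52 [0.079 0.123] ctr [-0.0249 -0.0146] axis -2.422
k17.83.npz 60 [0.083 0.171] ctr [-0.0085 -0.0005] axis -2.420
k19.18.npz 52 [0.087 0.077] ctr [-0.0067  0.0441] axis -1.373
k19.18.npz 60 [0.178 0.08 ] ctr [0.0033 0.0019] axis -1.344
k19.65.npz 45 [0.056 0.053] ctr [0.027 0.03 ] axis -1.549
k19.65.npz 52 [0.08  0.125] ctr [0.0158 0.0219] axis -2.047
k19.65.npz 60 [0.083 0.178] ctr [ 0.0047 -0.0008] axis -2.047
```

```bash
cat > gen.py <<'E'
import numpy as np,json,sys
# gen(t0,p0,n,...) : print rows tracking the tag; p0 commanded TCP
C=np.array([.556,.027]);OFF=np.array([.003,.002]);r=.058
def tag(t,fit): 
    t1,th1,w,tau=fit; return th1-w*tau*(1-np.exp(-(t-t1)/tau))   # knob-2.861
def gen(t0,p0,fit,n,join=0,z=(.193,.193),zr=(0,1),off=OFF):
    p=np.array(p0,float);st=p.copy();out=[]
    for k in range(1,n+1):
        th=tag(t0+k/12,fit);g=C+off+r*np.array([np.cos(th),np.sin(th)])
        s=1 if join==0 or k>join else (lambda u:u*u*(3-2*u))(k/join)
        h=np.clip((k-zr[0])/(zr[1]-zr[0]),0,1);zz=z[0]+(z[1]-z[0])*h
        q=np.r_[st[:2]*(1-s)+g*s,zz];e=np.round((q-p)/.15,3);p=p+e*.15
        out.append([round(-e[0],3),round(e[1],3),round(-e[2],3)])
    for i in range(0,n,5): print(json.dumps(out[i:i+5]).replace(" ",""))
    print("end t",round(t0+n/12,3),"p",p.round(4).tolist(),"tag ang",round(tag(t0+n/12,fit),3))
E
python3 - <<'E'
from gen import *
from rig import manip
s=manip.observe();print(s["time_s"],s["ee_pos"])
gen(s["time_s"],[.4278,-.3448,.192],(19.65,-8.241,1.512,80),30,join=20,z=(.192,.192))
E
```

```text
19.7 [ 0.42887779 -0.34612036  0.1966011 ]
[[-0.005,0.016,-0.0],[-0.012,0.046,-0.0],[-0.019,0.074,-0.0],[-0.022,0.1,-0.0],[-0.025,0.125,-0.0]]
[[-0.028,0.148,-0.0],[-0.029,0.168,-0.0],[-0.033,0.186,-0.0],[-0.035,0.2,-0.0],[-0.038,0.211,-0.0]]
[[-0.042,0.217,-0.0],[-0.047,0.22,-0.0],[-0.052,0.216,-0.0],[-0.056,0.208,-0.0],[-0.06,0.194,-0.0]]
[[-0.063,0.173,-0.0],[-0.063,0.147,-0.0],[-0.063,0.114,-0.0],[-0.059,0.076,-0.0],[-0.052,0.033,-0.0]]
[[-0.047,0.006,-0.0],[-0.048,-0.0,-0.0],[-0.047,-0.006,-0.0],[-0.046,-0.011,-0.0],[-0.044,-0.017,-0.0]]
[[-0.042,-0.023,-0.0],[-0.039,-0.027,-0.0],[-0.035,-0.031,-0.0],[-0.031,-0.036,-0.0],[-0.026,-0.039,-0.0]]
end t 22.2 p [0.609, 0.0584, 0.192] tag ang -12.036
```

```bash
A='"angular":[[0,0,0],[0,0,0],[0,0,0],[0,0,0],[0,0,0]]}'
python3 -m pendant '{"claw":[0,0,0,0,0],"offset":[[-0.005,0.016,0],[-0.012,0.046,0],[-0.019,0.074,0],[-0.022,0.1,0],[-0.025,0.125,0]],"angular":[[0,0,0],[0,0,0],[0,0,0],[0,0,0],[0,0,0]]}' | sed -n 2p
python3 -m pendant '{"claw":[0,0,0,0,0],"offset":[[-0.028,0.148,0],[-0.029,0.168,0],[-0.033,0.186,0],[-0.035,0.2,0],[-0.038,0.211,0]],"angular":[[0,0,0],[0,0,0],[0,0,0],[0,0,0],[0,0,0]]}' | sed -n 2p
python3 -m pendant '{"claw":[0,0,0,0,0],"offset":[[-0.042,0.217,0],[-0.047,0.22,0],[-0.052,0.216,0],[-0.056,0.208,0],[-0.06,0.194,0]],"angular":[[0,0,0],[0,0,0],[0,0,0],[0,0,0],[0,0,0]]}' | sed -n 2p
python3 -m pendant '{"claw":[0,0,0,0,0],"offset":[[-0.063,0.173,0],[-0.063,0.147,0],[-0.063,0.114,0],[-0.059,0.076,0],[-0.052,0.033,0]],"angular":[[0,0,0],[0,0,0],[0,0,0],[0,0,0],[0,0,0]]}' | sed -n 2p
python3 -m pendant '{"claw":[0,0,0,0,0],"offset":[[-0.047,0.006,0],[-0.048,0,0],[-0.047,-0.006,0],[-0.046,-0.011,0],[-0.044,-0.017,0]],"angular":[[0,0,0],[0,0,0],[0,0,0],[0,0,0],[0,0,0]]}' | sed -n 2p
python3 -m pendant '{"claw":[0,0,0,0,0],"offset":[[-0.042,-0.023,0],[-0.039,-0.027,0],[-0.035,-0.031,0],[-0.031,-0.036,0],[-0.026,-0.039,0]],"angular":[[0,0,0],[0,0,0],[0,0,0],[0,0,0],[0,0,0]]}'
python3 k.py 1
python3 - <<'E'
from h import *
t=manip.observe()["time_s"];p=manip.observe()["ee_pos"];d=manip.get_image("side");np.savez("pics/s1.npz",t=t,p=p,**d);print(t,p)
im=d["image"];uv=proj(d,[p-[.003,.002,.041],p-[.003,.002,.041-.02]]);print(uv)
u,v=[int(x) for x in uv[0]];cv2.imwrite("pics/s1.png",cv2.resize(im[v-70:v+50,u-70:u+70],None,fx=5,fy=5,interpolation=cv2.INTER_CUBIC)[:,:,::-1])
E
```

```text
ee_pos: [0.4385, -0.2878, 0.1864]
ee_pos: [0.4627, -0.1498, 0.187]
ee_pos: [0.5006, 0.0089, 0.1872]
ee_pos: [0.5458, 0.09, 0.187]
ee_pos: [0.5829, 0.0816, 0.1889]
time_s: 22.2
ee_pos: [0.6087, 0.0583, 0.1889]
tcp_rot: [-0.0, 0.0, 1.0, -0.0]
ft_force: [0.7, 0.1, -1.7]
width: 0.0252
finger_force: 63.5
22.25 [0.60938711 0.05695495 0.18875351]
[[318.06103472 176.50055196]
 [318.48777005 170.70735569]]
```

```bash
python3 - <<'E'
from h import *
import glob
from gen import *
fit=(19.65,-8.241,1.512,80)
R=[]
for f in("pics/s1.npz","pics/k22.20.npz"):
    d=dict(np.load(f));t=float(d["t"]);p=np.load("pics/s1.npz")["p"] if "s1" in f else np.array([.6087,.0583,.1889])
    th=tag(t,fit);tg=np.r_[C+.058*np.array([np.cos(th),np.sin(th)]),.103]
    kn=np.r_[C+.135*np.array([np.cos(th+2.861),np.sin(th+2.861)]),.086]
    uv=proj(d,[p-[.003,.002,.041],tg,kn]);print(uv.round(1).tolist())
    u,v=[int(x) for x in proj(d,[.556,.027,.1])[0]]
    c=cv2.resize(d["image"][v-65:v+55,u-65:u+65],None,fx=3,fy=4.6,interpolation=cv2.INTER_CUBIC) 
    for a in uv: cv2.drawMarker(c,tuple(int(x) for x in ((a-[u-65,v-65])*[3,4.6])),(255,0,0),cv2.MARKER_CROSS,10,1)
    R.append(c)
cv2.imwrite("pics/t1.png",np.clip(np.hstack(R).astype(float)*1.5,0,255).astype(np.uint8)[:,:,::-1])
E
```

```text
[[318.1, 176.5], [318.1, 189.2], [266.3, 228.0]]
[[277.5, 170.0], [277.4, 172.2], [298.5, 238.1]]
```

View pics/t1.png

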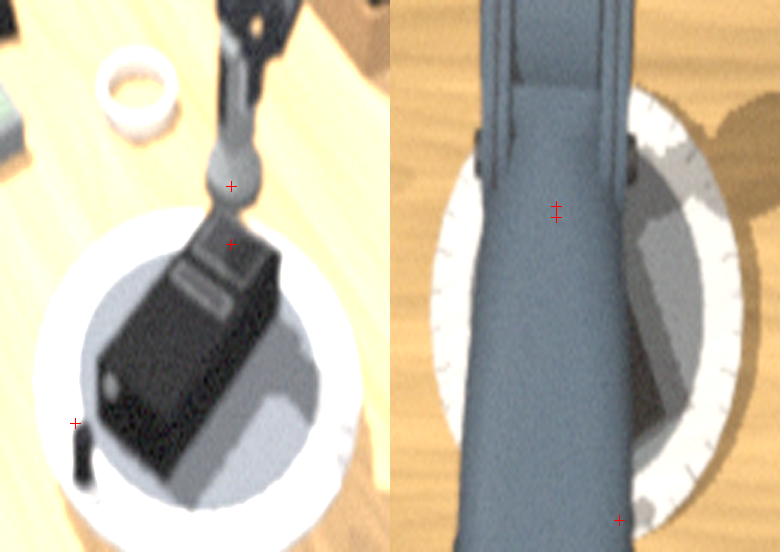

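The side view shows the reader centred over the tag: face mark at (231,186), tag mark at (230,244), with the panel centred on it. The knob is within 3 px of its prediction. The tag phase is good; I'll refine it from the knob and continue down.

```bash
python3 - <<'E'
from h import *
from gen import *
d=dict(np.load("pics/s1.npz"));u,v=[int(x) for x in proj(d,[.556,.027,.1])[0]]
px=np.array([83.5,429])/[3,4.6]+[u-65,v-65];w=cast(d,px,.086)[0,:2]-C
print("side knob r,ang",np.hypot(*w),np.arctan2(w[1],w[0])-2*np.pi, "pred",tag(22.25,(19.65,-8.241,1.512,80))+2.861)
im=d["image"];print("col318 below head",im[165:200,317:320].mean((1,2)).round().astype(int).tolist())
s=manip.observe();print(s["time_s"],s["ee_pos"])
gen(s["time_s"],[.6090,.0584,.189],(19.65,-8.241,1.512,80),25,join=4,z=(.189,.158),zr=(3,17))
E
```

```text
side knob r,ang 0.1326619501751317 -9.190576656727785 pred -9.248004468405222
col318 below head [93, 93, 92, 96, 101, 107, 113, 112, 113, 116, 121, 122, 111, 100, 87, 76, 76, 81, 85, 74, 66, 61, 62, 55, 50, 46, 44, 46, 43, 50, 63, 64, 54, 43, 45]
22.3 [0.60877238 0.057795   0.18874524]
[[-0.006,-0.015,-0.0],[-0.019,-0.056,-0.0],[-0.02,-0.088,-0.0],[-0.006,-0.077,0.015],[0.007,-0.046,0.015]]
[[0.013,-0.045,0.014],[0.019,-0.043,0.015],[0.023,-0.04,0.015],[0.029,-0.037,0.015],[0.032,-0.034,0.014]]
[[0.036,-0.029,0.015],[0.039,-0.025,0.015],[0.043,-0.02,0.015],[0.044,-0.015,0.014],[0.045,-0.009,0.015]]
[[0.046,-0.004,0.015],[0.047,0.002,0.015],[0.045,0.008,-0.0],[0.045,0.012,-0.0],[0.042,0.018,-0.0]]
[[0.04,0.023,-0.0],[0.037,0.027,-0.0],[0.034,0.032,-0.0],[0.029,0.035,-0.0],[0.025,0.039,-0.0]]
end t 24.383 p [0.5086, 0.0004, 0.158] tag ang -15.19
```

```bash
python3 - <<'E'
from h import *
d=dict(np.load("pics/s1.npz"));g=d["image"].astype(int)
print("pred face",proj(d,d["p"]-[.003,.002,.041]))
sat=g.max(2)-g.min(2)
for v in range(156,192): print(v,' '.join(f"{a:3d}{'*' if b<28 else ' '}" for a,b in zip(g[v,304:334].mean(1).astype(int),sat[v,304:334])))
from scipy.optimize import least_squares
D=np.array([[16.9,-1.21,1],[16.95,-1.256,1],[17.833,-2.628,1],[19.183,-4.674,1],[19.65,-5.380,1],[22.25,-9.19,.4]])
for tau in(40,60,80):
    f=lambda x:(x[0]-x[1]*tau*(1-np.exp(-(D[:,0]-19.65)/tau))-D[:,1])*D[:,2]
    s=least_squares(f,[-5.4,1.5]);print(tau,s.x.round(4),f(s.x).round(3))
E
```

```text
pred face [[318.06103472 176.50055196]]
156 172  174  177  180  182  178  184  178  162  109   58*  45*  64*  87*  94*  94* 104* 112*  96*  69*  44*  40*  46*  72* 123  170  186  187  179  180 
157 175  172  173  178  180  183  184  179  157  107   55*  48*  66*  88*  97*  94* 104* 114* 100*  66*  43*  50*  62*  99  142  181  190  186  180  183 
158 179  175  174  171  176  178  183  182  159  104   53*  50*  69*  88*  93*  99* 105* 112*  98*  73*  56*  68*  97  135  171  192  193  189  186  186 
159 183  178  173  171  174  180  182  177  158  106   51*  45*  66*  89*  93*  95* 102* 112* 101*  84*  74*  95* 126  167  188  193  195  195  189  188 
160 183  182  177  175  173  173  176  178  160  106   57*  47*  69*  87*  95*  87*  95* 104* 100*  94*  87* 100* 140  181  194  191  193  193  192  188 
161 181  183  183  180  172  170  174  174  158  110   64*  53*  71*  88*  92*  91*  93*  93*  98*  93*  92* 107* 149  186  196  193  194  197  195  193 
162 180  186  182  183  178  175  172  174  154  111   72*  62*  74*  90*  92*  91*  94*  93*  90*  91*  91* 109* 155  189  198  197  19
[... 3978 characters left out ...]
58*  70*  82*  94* 119* 152* 182* 204* 221*
189  64*  75*  85*  79*  71*  67*  61*  65*  60*  63*  62*  61*  59*  51*  51*  48*  46*  46*  45*  40*  46*  39*  49*  51*  62*  77*  98* 120* 153* 183*
190  54*  71*  82*  81*  82*  74*  67*  61*  60*  61*  63*  62*  52*  49*  44*  45*  44*  51*  45*  43*  45*  41*  48*  47*  56*  61*  64*  69*  87* 117*
191  43*  59*  68*  75*  82*  78*  83*  75*  70*  66*  59*  57*  52*  45*  42*  45*  44*  41*  37*  43*  46*  45*  52*  58*  58*  53*  51*  41*  40*  66*
40 [-5.3861  1.4769] [ 0.028 -0.005 -0.013 -0.018 -0.006  0.034]
60 [-5.3791  1.4886] [ 0.02  -0.012 -0.005 -0.007  0.001  0.009]
80 [-5.3755  1.4943] [ 0.015 -0.016 -0.001 -0.002  0.005 -0.003]
```

The head silhouette is centred at u=318.5, against 318.1 predicted. The face is within about 4 mm of the predicted height. Next come the descent and tracking rows, with the refined fit.

```bash
cat > sk.py <<'E'
from h import *
from gen import *
FIT=(19.65,-8.240,1.4886,60)
def side():
    s=manip.observe();t=s["time_s"];p=s["ee_pos"];d=manip.get_image("side");np.savez(f"pics/s{t:.2f}.npz",t=t,p=p,**d);return t,d,p
def knob(d,t,fit=FIT):
    pr=tag(t,fit)+2.861;g=np.array(d["image"]).max(2);yy,xx=np.mgrid[140:300,220:400]
    w=cast(d,np.c_[xx.ravel(),yy.ravel()],.066)[:,:2]-C;r=np.hypot(*w.T).reshape(xx.shape);a=np.arctan2(w[:,1],w[:,0]).reshape(xx.shape)
    da=(a-pr+np.pi)%(2*np.pi)-np.pi;m=((r>.1)&(r<.17)&(abs(da)<.4)&(g[140:300,220:400]<75)).astype(np.uint8)
    n,l,st,ce=cv2.connectedComponentsWithStats(m)
    for j in range(1,n):
        if st[j,4]>25:
            q=cast(d,ce[j]+[220,140],.066)[0,:2]-C;e=(np.arctan2(q[1],q[0])-pr+np.pi)%(2*np.pi)-np.pi
            print(f"t{t:.2f} knob area{st[j,4]} r{np.hypot(*q):.4f} ang-pred {e:.3f} box{st[j,:4]+[220,140,0,0]}")
if __name__=="__main__":
    t,d,p=side();knob(d,t)
    s=manip.observe();print(s["time_s"],s["ee_pos"])
E
python3 - <<'E'
from sk import *
knob(dict(np.load("pics/s1.npz")),22.25);knob(dict(np.load("pics/side0.npz")),0,(0,.899-2.861,0,60))
gen(22.30,[.6090,.0584,.189],FIT,25,join=4,z=(.189,.157),zr=(4,16))
E
```

```text
t22.25 knob area37 r0.1006 ang-pred 0.096 box[274 224  18  14]
t22.25 knob area59 r0.1344 ang-pred -0.037 box[266 229   6  12]
t0.00 knob area186 r0.1170 ang-pred 0.060 box[296 175  25  15]
[[-0.005,-0.01,-0.0],[-0.017,-0.044,-0.0],[-0.021,-0.075,-0.0],[-0.01,-0.069,-0.0],[0.003,-0.046,0.018]]
[[0.008,-0.045,0.018],[0.013,-0.043,0.017],[0.019,-0.041,0.018],[0.023,-0.039,0.018],[0.027,-0.036,0.018]]
[[0.032,-0.033,0.017],[0.035,-0.028,0.018],[0.038,-0.025,0.018],[0.04,-0.019,0.018],[0.043,-0.015,0.018]]
[[0.044,-0.01,0.017],[0.044,-0.004,0.0],[0.045,0.0,0.0],[0.044,0.006,0.0],[0.044,0.011,0.0]]
[[0.041,0.016,0.0],[0.04,0.02,0.0],[0.037,0.025,0.0],[0.034,0.029,0.0],[0.03,0.032,0.0]]
end t 24.383 p [0.5144, -0.008, 0.157] tag ang -15.015
```

```bash
sed -i 's/^FIT=.*/FIT=(22.25,-12.073,1.455,75)/' sk.py; python3 - <<'E'
from sk import *
gen(22.30,[.6090,.0584,.189],FIT,25,join=4,z=(.189,.157),zr=(4,16))
E
```

```text
[[-0.006,-0.013,-0.0],[-0.018,-0.051,-0.0],[-0.02,-0.083,-0.0],[-0.009,-0.073,-0.0],[0.006,-0.047,0.018]]
[[0.011,-0.045,0.018],[0.017,-0.043,0.017],[0.022,-0.041,0.018],[0.026,-0.038,0.018],[0.031,-0.035,0.018]]
[[0.034,-0.031,0.017],[0.038,-0.026,0.018],[0.041,-0.022,0.018],[0.043,-0.016,0.018],[0.045,-0.012,0.018]]
[[0.045,-0.006,0.017],[0.046,-0.0,0.0],[0.046,0.005,0.0],[0.045,0.01,0.0],[0.043,0.016,0.0]]
[[0.041,0.02,0.0],[0.038,0.025,0.0],[0.035,0.03,0.0],[0.031,0.033,0.0],[0.027,0.037,0.0]]
end t 24.383 p [0.5103, -0.0025, 0.157] tag ang -15.133
```

```bash
python3 -m pendant '{"claw":[0,0,0,0,0],"offset":[[-0.006,-0.013,0],[-0.018,-0.051,0],[-0.02,-0.083,0],[-0.009,-0.073,0],[0.006,-0.047,0.018]],"angular":[[0,0,0],[0,0,0],[0,0,0],[0,0,0],[0,0,0]]}' | sed -n 2p
python3 -m pendant '{"claw":[0,0,0,0,0],"offset":[[0.011,-0.045,0.018],[0.017,-0.043,0.017],[0.022,-0.041,0.018],[0.026,-0.038,0.018],[0.031,-0.035,0.018]],"angular":[[0,0,0],[0,0,0],[0,0,0],[0,0,0],[0,0,0]]}' | sed -n 2p
python3 -m pendant '{"claw":[0,0,0,0,0],"offset":[[0.034,-0.031,0.017],[0.038,-0.026,0.018],[0.041,-0.022,0.018],[0.043,-0.016,0.018],[0.045,-0.012,0.018]],"angular":[[0,0,0],[0,0,0],[0,0,0],[0,0,0],[0,0,0]]}' | sed -n 1,4p
python3 sk.py; python3 k.py 1
python3 - <<'E'
from sk import *
s=manip.observe();print(s["time_s"],s["ee_pos"])
import glob
f=sorted(glob.glob("pics/s23*.npz"))[-1];d=dict(np.load(f));p=d["p"];uv=proj(d,p-[.003,.002,.041])[0];print("pred face",uv,p)
g=d["image"].astype(int);u,v=[int(round(x)) for x in uv]
for y in range(v-12,v+14): print(y,' '.join(f"{a:3d}" for a in g[y,u-14:u+15].mean(1).astype(int)))
E
```

```text
ee_pos: [0.616, 0.017, 0.1868]
ee_pos: [0.5986, -0.0118, 0.1725]
time_s: 23.55
ee_pos: [0.5683, -0.0275, 0.1593]
tcp_rot: [0.0, 0.0, 1.0, 0.0]
ft_force: [-0.7, -0.4, -1.5]
t23.55 knob area189 r0.1154 ang-pred -0.039 box[279 177  26  17]
23.6 [ 0.56667964 -0.02757029  0.15886071]
t23.600 area29 r0.1332 ang1.431
t23.600 area16 r0.1410 ang-1.764
23.65 [ 0.56752668 -0.02735415  0.15908602]
pred face [320.99112254 208.60440945] [ 0.56830524 -0.02746265  0.15932456]
197  42  39  39  39  43  38  52  67  80  95  89  93  91  94  92  91  86  89  88  88  88  93 112 132 156 171 205 226 237
198  35  37  39  42  53  69  84 100 108 105  99  93  92  93  97  92  91  90  90  88  89  94 109 130 137 145 164 187 217
199  38  46  50  60  72  94 120 128 126 118 107  98  95  93  94  88  89  89  93  88  91  99 113 128 137 142 143 152 174
200  48  57  69  73  84 108 135 137 136 129 121 109 102  95  97  91  91  93  89  96  95  96 106 124 134 137 137 140 147
201  65  73  78  78  90 112 131 138 136 131 125 120 110  99  96  95  96  99  98 101  96  97 103 113 127 132 136 140 135
202  81  77  78  74  90 117 135 134
[... 1784 characters left out ...]
  55  66  79  85  77  65  50  47  46  43  46  46  43  45  49  52  59  67  64  66  58  46  32  34  32
218  31  37  32  43  45  52  66  78  87  81  56  47  46  46  43  44  45  53  53  67  67  63  59  52  39  34  33  19  34
219  23  36  36  38  33  44  56  67  83  85  73  57  40  39  43  48  49  60  63  60  59  54  40  38  35  29  20  30  29
220  29  27  32  36  36  36  41  51  64  77  79  74  61  53  51  53  63  58  51  48  37  37  36  33  25  27  27  31  27
221  31  27  29  24  34  35  33  43  49  58  75  83  81  66  58  56  52  50  36  33  37  28  23  20  30  21  25  23  22
222  32  34  31  37  32  31  37  38  45  49  63  76  80  78  62  46  37  31  28  26  24  31  31  26  29  31  27  26  26
```

```bash
python3 - <<'E'
from sk import *
import glob
f=sorted(glob.glob("pics/s23*.npz"))[-1];d=dict(np.load(f));t=float(d["t"]);print(t)
for da in(0,.024):
    th=tag(t,FIT)+da;kn=th+2.861;ax=kn-2.951   # axis -2.05 at knob .901
    o=C+np.array([.058*np.cos(th),.058*np.sin(th)]);e=np.array([np.cos(ax),np.sin(ax)]);n=np.array([-e[1],e[0]])
    q=[np.r_[o+a*.023*e+b*.028*n,.103] for a,b in((1,1),(1,-1),(-1,-1),(-1,1))]
    print(proj(d,q+[np.r_[o,.103]]).round(1).tolist())
# reference: same camera, static side0, tag outline centre vs prediction, plus dock handle
s0=dict(np.load("pics/side0.npz"));g=s0["image"].astype(int).mean(2).astype(int)
th=-1.96;o=C+.058*np.array([np.cos(th),np.sin(th)]);e=np.array([np.cos(-2.05),np.sin(-2.05)]);n=np.array([-e[1],e[0]])
print("side0 tag pred",proj(s0,[np.r_[o+a*.023*e+b*.028*n,.103] for a,b in((1,1),(1,-1),(-1,-1),(-1,1))]).round(1).tolist())
for y in range(204,230): print(y,' '.join(f"{a:3d}" for a in g[y,294:328]))
E
```

```text
23.55
[[335.3, 213.7], [318.0, 222.4], [307.3, 211.8], [324.3, 203.5], [321.2, 212.7]]
[[335.6, 213.2], [318.8, 222.2], [307.7, 211.8], [324.4, 203.3], [321.6, 212.5]]
side0 tag pred [[321.3, 222.5], [299.2, 222.7], [298.5, 210.0], [319.9, 209.8]]
204  77  40  39  53  78  98  90  73  75  75  75  73  78  75  74  75  75  72  71  73  76  72  74  67  74  82  89  59  38  47  61  81  84  91
205  76  44  37  46  66  85  85  83  85  87  85  88  82  87  86  86  86  86  89  84  90  84  80  77  79  84  81  63  36  43  60  81  87  89
206  78  45  33  39  52  67  71  73  76  76  74  79  78  75  76  75  77  78  74  77  76  70  71  67  64  64  61  49  39  46  59  81  86  92
207  81  43  36  38  44  48  50  56  48  49  52  50  55  53  52  52  50  51  50  48  52  54  46  45  47  51  42  43  38  41  56  81  86  94
208  81  42  37  39  39  41  40  41  39  45  44  45  43  38  36  42  40  43  38  40  45  39  40  43  39  45  36  42  35  34  59  79  85  87
209  80  44  39  35  38  53  58  61  59  63  61  59  57  62  62  61  56  58  59  55  59  59  56  66  56  65  62  50  40  43  54  69  81  90
210  87  48 
[... 2087 characters left out ...]

225 112  77  38  36  35  44  43  49  48  50  42  48  43  45  48  41  41  46  46  49  38  40  38  45  42  42  39  41  36  34  34  30  55  76
226 115  74  36  37  37  33  32  39  35  41  32  41  27  35  34  36  34  32  36  35  27  37  42  31  31  31  37  27  30  29  24  29  60  81
227 114  73  38  26  20  32  27  33  21  24  38  26  28  21  29  27  27  26  26  34  26  20  32  30  27  21  25  29  27  31  33  33  62  74
228 112  78  38  21  33  25  23  31  23  30  24  26  28  19  28  27  25  30  26  31  15  25  27  35  26  26  26  30  28  26  27  41  59  77
229 118  81  41  22  31  30  26   8  34  31  29  13  16  28  25  23  24  26  31  28  29  26  29  18  23  28  29  30  22  20  29  37  65  79
```

Depth and phase agree with the image: the tag outline matches its projection to about 1 px, and the head bottom is at row 215.5, as predicted. Now the main tracking pass.

```bash
sed -i 's/^FIT=.*/FIT=(23.6,-13.998,1.425,75)/' sk.py; python3 - <<'E'
from sk import *
print(manip.observe()["time_s"])
gen(23.65,[.5680,-.0276,.1592],FIT,25,join=3,z=(.1592,.157),zr=(0,3))
E
```

```text
23.65
[[0.021,-0.002,0.005],[0.072,-0.001,0.005],[0.077,0.01,0.005],[0.043,0.015,-0.0],[0.04,0.021,-0.0]]
[[0.038,0.025,-0.0],[0.035,0.029,-0.0],[0.031,0.033,-0.0],[0.027,0.037,-0.0],[0.023,0.039,-0.0]]
[[0.017,0.042,-0.0],[0.013,0.043,-0.0],[0.007,0.045,-0.0],[0.003,0.045,-0.0],[-0.003,0.045,-0.0]]
[[-0.009,0.044,-0.0],[-0.013,0.043,-0.0],[-0.018,0.042,-0.0],[-0.023,0.038,-0.0],[-0.027,0.036,-0.0]]
[[-0.031,0.032,-0.0],[-0.035,0.029,-0.0],[-0.038,0.024,-0.0],[-0.04,0.02,-0.0],[-0.042,0.015,-0.0]]
end t 25.733 p [0.5428, 0.0848, 0.157] tag ang -16.995
```

```bash
python3 -m pendant '{"claw":[0,0,0,0,0],"offset":[[0.021,-0.002,0.005],[0.072,-0.001,0.005],[0.077,0.01,0.005],[0.043,0.015,0],[0.04,0.021,0]],"angular":[[0,0,0],[0,0,0],[0,0,0],[0,0,0],[0,0,0]]}' | sed -n 2p
python3 -m pendant '{"claw":[0,0,0,0,0],"offset":[[0.038,0.025,0],[0.035,0.029,0],[0.031,0.033,0],[0.027,0.037,0],[0.023,0.039,0]],"angular":[[0,0,0],[0,0,0],[0,0,0],[0,0,0],[0,0,0]]}' | sed -n 2p
python3 -m pendant '{"claw":[0,0,0,0,0],"offset":[[0.017,0.042,0],[0.013,0.043,0],[0.007,0.045,0],[0.003,0.045,0],[-0.003,0.045,0]],"angular":[[0,0,0],[0,0,0],[0,0,0],[0,0,0],[0,0,0]]}' | sed -n 2p
python3 -m pendant '{"claw":[0,0,0,0,0],"offset":[[-0.009,0.044,0],[-0.013,0.043,0],[-0.018,0.042,0],[-0.023,0.038,0],[-0.027,0.036,0]],"angular":[[0,0,0],[0,0,0],[0,0,0],[0,0,0],[0,0,0]]}' | sed -n 2p
python3 -m pendant '{"claw":[0,0,0,0,0],"offset":[[-0.031,0.032,0],[-0.035,0.029,0],[-0.038,0.024,0],[-0.04,0.02,0],[-0.042,0.015,0]],"angular":[[0,0,0],[0,0,0],[0,0,0],[0,0,0],[0,0,0]]}' | sed -n 1,4p
python3 k.py 1
python3 - <<'E'
from sk import *
import glob
s=manip.observe();print(s["time_s"],s["ee_pos"])
print("pred knob",(tag(25.733,FIT)+2.861+np.pi)%(2*np.pi)-np.pi)
gen(s["time_s"],[.5428,.0848,.157],FIT,25,join=2,z=(.157,.157))
E
```

```text
ee_pos: [0.5308, -0.0206, 0.1575]
ee_pos: [0.5077, 0.0043, 0.1574]
ee_pos: [0.5024, 0.0374, 0.1573]
ee_pos: [0.5164, 0.0677, 0.1573]
time_s: 25.73
ee_pos: [0.5445, 0.0854, 0.1572]
tcp_rot: [-0.0, 0.0, 1.0, -0.0]
ft_force: [-0.6, -0.7, -1.8]
t25.733 area13 r0.1346 ang0.173
t25.733 area34 r0.1320 ang-1.553
25.7833 [0.54579315 0.08556137 0.15708813]
pred knob -1.5673391883378294
[[-0.035,0.006,-0.0],[-0.079,0.009,-0.0],[-0.045,-0.004,-0.0],[-0.043,-0.008,-0.0],[-0.042,-0.013,-0.0]]
[[-0.041,-0.018,-0.0],[-0.038,-0.023,-0.0],[-0.035,-0.026,-0.0],[-0.032,-0.031,-0.0],[-0.029,-0.034,-0.0]]
[[-0.024,-0.036,-0.0],[-0.02,-0.04,-0.0],[-0.015,-0.041,-0.0],[-0.01,-0.043,-0.0],[-0.006,-0.043,-0.0]]
[[-0.0,-0.044,-0.0],[0.004,-0.044,-0.0],[0.009,-0.042,-0.0],[0.014,-0.042,-0.0],[0.019,-0.039,-0.0]]
[[0.023,-0.037,-0.0],[0.027,-0.034,-0.0],[0.03,-0.031,-0.0],[0.034,-0.028,-0.0],[0.037,-0.023,-0.0]]
end t 27.867 p [0.5874, -0.0215, 0.157] tag ang -19.908
```

```bash
python3 -m pendant '{"claw":[0,0,0,0,0],"offset":[[-0.035,0.006,0],[-0.072,0.009,0],[-0.045,-0.004,0],[-0.043,-0.008,0],[-0.042,-0.013,0]],"angular":[[0,0,0],[0,0,0],[0,0,0],[0,0,0],[0,0,0]]}' | sed -n 2p
python3 -m pendant '{"claw":[0,0,0,0,0],"offset":[[-0.041,-0.018,0],[-0.038,-0.023,0],[-0.035,-0.026,0],[-0.032,-0.031,0],[-0.029,-0.034,0]],"angular":[[0,0,0],[0,0,0],[0,0,0],[0,0,0],[0,0,0]]}' | sed -n 2p
python3 -m pendant '{"claw":[0,0,0,0,0],"offset":[[-0.024,-0.036,0],[-0.02,-0.04,0],[-0.015,-0.041,0],[-0.01,-0.043,0],[-0.006,-0.043,0]],"angular":[[0,0,0],[0,0,0],[0,0,0],[0,0,0],[0,0,0]]}' | sed -n 2p
python3 -m pendant '{"claw":[0,0,0,0,0],"offset":[[0,-0.044,0],[0.004,-0.044,0],[0.009,-0.042,0],[0.014,-0.042,0],[0.019,-0.039,0]],"angular":[[0,0,0],[0,0,0],[0,0,0],[0,0,0],[0,0,0]]}' | sed -n 2p
python3 -m pendant '{"claw":[0,0,0,0,0],"offset":[[0.023,-0.037,0],[0.027,-0.034,0],[0.03,-0.031,0],[0.034,-0.028,0],[0.037,-0.023,0]],"angular":[[0,0,0],[0,0,0],[0,0,0],[0,0,0],[0,0,0]]}' | sed -n 1,4p
python3 k.py 1
python3 - <<'E'
from sk import *
s=manip.observe();t=s["time_s"];print(t,s["ee_pos"])
print("pred knob",(tag(t-.05,FIT)+2.861+np.pi)%(2*np.pi)-np.pi)
gen(t,[.5880,-.0215,.157],FIT,25,join=2,z=(.157,.157))
E
```

```text
ee_pos: [0.5799, 0.0833, 0.1572]
ee_pos: [0.6061, 0.0632, 0.1573]
ee_pos: [0.617, 0.0326, 0.1573]
ee_pos: [0.6097, 0.0009, 0.1573]
time_s: 27.87
ee_pos: [0.5868, -0.0217, 0.1573]
tcp_rot: [0.0, 0.0, 1.0, -0.0]
ft_force: [0.3, 0.4, -1.1]
t27.867 area27 r0.1340 ang1.888
27.9167 [ 0.58569595 -0.02224724  0.15754738]
pred knob 1.8022198896584989
[[0.034,-0.014,-0.0],[0.075,-0.027,-0.0],[0.042,-0.007,-0.0],[0.043,-0.002,-0.0],[0.043,0.003,-0.0]]
[[0.043,0.007,-0.0],[0.041,0.012,-0.0],[0.04,0.016,-0.0],[0.037,0.021,-0.0],[0.035,0.025,-0.0]]
[[0.033,0.028,-0.0],[0.028,0.032,-0.0],[0.025,0.034,-0.0],[0.021,0.038,-0.0],[0.017,0.039,-0.0]]
[[0.012,0.041,-0.0],[0.008,0.041,-0.0],[0.003,0.043,-0.0],[-0.002,0.042,-0.0],[-0.006,0.042,-0.0]]
[[-0.011,0.041,-0.0],[-0.015,0.04,-0.0],[-0.019,0.037,-0.0],[-0.023,0.035,-0.0],[-0.027,0.033,-0.0]]
end t 30.0 p [0.5165, 0.0685, 0.157] tag ang -22.74
```

```bash
python3 - <<'E'
import numpy as np
from scipy.optimize import least_squares
D=np.array([[16.9,-1.21],[16.95,-1.256],[17.833,-2.628],[19.183,-4.674],[19.65,-5.380],[22.25,-9.212],[23.6,-11.135],[25.733,-14.119],[27.867,-16.962]])
f=lambda x:(x[0]-x[1]*x[2]*(1-np.exp(-(D[:,0]-27.867)/x[2])))-D[:,1]
s=least_squares(f,[-17,1.3,60]);print(s.x.round(4),f(s.x).round(3))
fit=(27.867,s.x[0]-2.861,s.x[1],s.x[2]);print(np.round(fit,4))
from gen import gen
gen(27.917,[.5865,-.0219,.157],fit,30,join=3,z=(.157,.157))
E
```

```text
[-16.9751   1.3264  67.8412] [ 0.023 -0.009 -0.004 -0.013 -0.009  0.004  0.001  0.019 -0.013]
[ 27.867  -19.8361   1.3264  67.8412]
[[0.008,-0.004,-0.0],[0.044,-0.018,-0.0],[0.059,-0.019,-0.0],[0.043,-0.005,-0.0],[0.042,-0.001,-0.0]]
[[0.042,0.004,-0.0],[0.042,0.008,-0.0],[0.04,0.013,-0.0],[0.039,0.017,-0.0],[0.036,0.021,-0.0]]
[[0.034,0.025,-0.0],[0.031,0.028,-0.0],[0.028,0.032,-0.0],[0.024,0.034,-0.0],[0.02,0.037,-0.0]]
[[0.016,0.039,-0.0],[0.012,0.04,-0.0],[0.007,0.041,-0.0],[0.003,0.042,-0.0],[-0.002,0.041,-0.0]]
[[-0.006,0.042,-0.0],[-0.01,0.04,-0.0],[-0.015,0.039,-0.0],[-0.019,0.037,-0.0],[-0.022,0.034,-0.0]]
[[-0.026,0.032,-0.0],[-0.03,0.029,-0.0],[-0.032,0.026,-0.0],[-0.035,0.022,-0.0],[-0.037,0.019,-0.0]]
end t 30.417 p [0.5361, 0.0824, 0.157] tag ang -23.156
```

```bash
python3 -m pendant '{"claw":[0,0,0,0,0],"offset":[[0.008,-0.004,0],[0.044,-0.018,0],[0.059,-0.019,0],[0.043,-0.005,0],[0.042,-0.001,0]],"angular":[[0,0,0],[0,0,0],[0,0,0],[0,0,0],[0,0,0]]}' | sed -n 2p
python3 -m pendant '{"claw":[0,0,0,0,0],"offset":[[0.042,0.004,0],[0.042,0.008,0],[0.04,0.013,0],[0.039,0.017,0],[0.036,0.021,0]],"angular":[[0,0,0],[0,0,0],[0,0,0],[0,0,0],[0,0,0]]}' | sed -n 2p
python3 -m pendant '{"claw":[0,0,0,0,0],"offset":[[0.034,0.025,0],[0.031,0.028,0],[0.028,0.032,0],[0.024,0.034,0],[0.02,0.037,0]],"angular":[[0,0,0],[0,0,0],[0,0,0],[0,0,0],[0,0,0]]}' | sed -n 2p
python3 -m pendant '{"claw":[0,0,0,0,0],"offset":[[0.016,0.039,0],[0.012,0.04,0],[0.007,0.041,0],[0.003,0.042,0],[-0.002,0.041,0]],"angular":[[0,0,0],[0,0,0],[0,0,0],[0,0,0],[0,0,0]]}' | sed -n 2p
python3 -m pendant '{"claw":[0,0,0,0,0],"offset":[[-0.006,0.042,0],[-0.01,0.04,0],[-0.015,0.039,0],[-0.019,0.037,0],[-0.022,0.034,0]],"angular":[[0,0,0],[0,0,0],[0,0,0],[0,0,0],[0,0,0]]}' | sed -n 2p
python3 -m pendant '{"claw":[0,0,0,0,0],"offset":[[-0.026,0.032,0],[-0.03,0.029,0],[-0.032,0.026,0],[-0.035,0.022,0],[-0.037,0.019,0]],"angular":[[0,0,0],[0,0,0],[0,0,0],[0,0,0],[0,0,0]]}' | sed -n 1,4p
python3 k.py 1
python3 - <<'E'
from sk import *
s=manip.observe();t=s["time_s"];print(t,s["ee_pos"])
F=(27.867,-19.8361,1.3264,67.8)
print("pred knob",(tag(t-.05,F)+2.861+np.pi)%(2*np.pi)-np.pi)
gen(t,[.5370,.0826,.157],F,25,join=2,z=(.157,.157))
E
```

```text
ee_pos: [0.5573, -0.0284, 0.1573]
ee_pos: [0.5275, -0.0186, 0.1574]
ee_pos: [0.5071, 0.0051, 0.1573]
ee_pos: [0.5022, 0.0357, 0.1573]
ee_pos: [0.5133, 0.0644, 0.1573]
time_s: 30.42
ee_pos: [0.5376, 0.0833, 0.1573]
tcp_rot: [0.0, 0.0, 1.0, -0.0]
ft_force: [-1.2, -0.1, -1.5]
t30.417 area39 r0.1317 ang-1.428
30.4667 [0.53864622 0.08367391 0.15708224]
pred knob -1.4446652437228558
[[-0.028,0.009,-0.0],[-0.068,0.017,-0.0],[-0.041,0.003,-0.0],[-0.041,-0.001,-0.0],[-0.041,-0.005,-0.0]]
[[-0.039,-0.01,-0.0],[-0.039,-0.014,-0.0],[-0.036,-0.018,-0.0],[-0.035,-0.021,-0.0],[-0.032,-0.025,-0.0]]
[[-0.029,-0.028,-0.0],[-0.026,-0.031,-0.0],[-0.023,-0.034,-0.0],[-0.019,-0.036,-0.0],[-0.015,-0.037,-0.0]]
[[-0.011,-0.039,-0.0],[-0.007,-0.039,-0.0],[-0.003,-0.041,-0.0],[0.001,-0.04,-0.0],[0.005,-0.04,-0.0]]
[[0.01,-0.039,-0.0],[0.013,-0.037,-0.0],[0.018,-0.036,-0.0],[0.021,-0.034,-0.0],[0.024,-0.032,-0.0]]
end t 32.55 p [0.6031, -0.0086, 0.157] tag ang -25.838
```

Prediction is within 1 mm at the tag. I'll run 25 more rows for margin, then lift.

```bash
python3 -m pendant '{"claw":[0,0,0,0,0],"offset":[[-0.028,0.009,0],[-0.068,0.017,0],[-0.041,0.003,0],[-0.041,-0.001,0],[-0.041,-0.005,0]],"angular":[[0,0,0],[0,0,0],[0,0,0],[0,0,0],[0,0,0]]}' | sed -n 2p
python3 -m pendant '{"claw":[0,0,0,0,0],"offset":[[-0.039,-0.01,0],[-0.039,-0.014,0],[-0.036,-0.018,0],[-0.035,-0.021,0],[-0.032,-0.025,0]],"angular":[[0,0,0],[0,0,0],[0,0,0],[0,0,0],[0,0,0]]}' | sed -n 2p
python3 -m pendant '{"claw":[0,0,0,0,0],"offset":[[-0.029,-0.028,0],[-0.026,-0.031,0],[-0.023,-0.034,0],[-0.019,-0.036,0],[-0.015,-0.037,0]],"angular":[[0,0,0],[0,0,0],[0,0,0],[0,0,0],[0,0,0]]}' | sed -n 2p
python3 -m pendant '{"claw":[0,0,0,0,0],"offset":[[-0.011,-0.039,0],[-0.007,-0.039,0],[-0.003,-0.041,0],[0.001,-0.04,0],[0.005,-0.04,0]],"angular":[[0,0,0],[0,0,0],[0,0,0],[0,0,0],[0,0,0]]}' | sed -n 2p
python3 -m pendant '{"claw":[0,0,0,0,0],"offset":[[0.01,-0.039,0],[0.013,-0.037,0],[0.018,-0.036,0],[0.021,-0.034,0],[0.024,-0.032,0]],"angular":[[0,0,0],[0,0,0],[0,0,0],[0,0,0],[0,0,0]]}' | sed -n 1,4p
python3 -m pendant '{"claw":[0,0,0,0,0],"offset":[[0.03,-0.03,-0.05],[0.03,-0.03,-0.1],[0.02,-0.03,-0.1],[0.01,-0.03,-0.05],[0,0,0]],"angular":[[0,0,0],[0,0,0],[0,0,0],[0,0,0],[0,0,0]]}' 
python3 - <<'E'
from sk import *
t,d,p=side();d2=manip.get_image("top");np.savez("pics/tl.npz",**d2);print(manip.observe()["ee_pos"])
F=(27.867,-19.8361,1.3264,67.8);knob(d,t,F)
E
```

```text
ee_pos: [0.5702, 0.0863, 0.1572]
ee_pos: [0.5975, 0.0728, 0.1572]
ee_pos: [0.614, 0.0476, 0.1573]
ee_pos: [0.6159, 0.0178, 0.1573]
time_s: 32.55
ee_pos: [0.6027, -0.0088, 0.1574]
tcp_rot: [0.0, 0.0, 1.0, -0.0]
ft_force: [0.4, 0.4, -1.9]
time_s: 32.97
ee_pos: [0.5907, -0.0274, 0.2057]
tcp_rot: [0.003, 0.001, 1.0, -0.001]
ft_force: [0.2, 0.5, -0.9]
width: 0.0254
finger_force: 63.5
[ 0.58989698 -0.02638871  0.20276027]
t32.97 knob area174 r0.1140 ang-pred -0.029 box[275 180  25  17]
```

```bash
for k in 1; do python3 -m pendant '{"claw":[0,0,0,0,0],"offset":[[0.03,-0.07,0],[0.07,-0.14,0],[0.09,-0.17,0],[0.09,-0.18,0],[0.09,-0.18,0]],"angular":[[0,0,0],[0,0,0],[0,0,0],[0,0,0],[0,0,0]]}' | sed -n 2p
python3 -m pendant '{"claw":[0,0,0,0,0],"offset":[[0.09,-0.18,0],[0.09,-0.18,0],[0.09,-0.18,0],[0.09,-0.18,0],[0.09,-0.18,0]],"angular":[[0,0,0],[0,0,0],[0,0,0],[0,0,0],[0,0,0]]}' | sed -n 2p
python3 -m pendant '{"claw":[0,0,0,0,0],"offset":[[0.09,-0.16,0],[0.07,-0.12,0],[0.04,-0.09,0],[0.02,-0.04,0],[0,0,0]],"angular":[[0,0,0],[0,0,0],[0,0,0],[0,0,0],[0,0,0]]}' 
python3 -m pendant '{"claw":[0,0,0,0,0],"offset":[[0,0,0],[0,0,0],[0,0,0],[0,0,0],[0,0,0]],"angular":[[0,0,0],[0,0,0],[0,0,0],[0,0,0],[0,0,0]]}' | sed -n 1,4p; done
```

```text
ee_pos: [0.5325, -0.1381, 0.2008]
ee_pos: [0.4648, -0.2733, 0.2009]
time_s: 34.32
ee_pos: [0.4322, -0.3347, 0.201]
tcp_rot: [-0.001, 0.001, 1.0, 0.001]
ft_force: [0.4, 0.1, -1.6]
width: 0.0254
finger_force: 63.3
time_s: 34.73
ee_pos: [0.434, -0.333, 0.2024]
tcp_rot: [0.0, -0.001, 1.0, -0.0]
ft_force: [-0.4, -0.7, -1.3]
```

```bash
python3 -m pendant '{"claw":[0,0,0,0,0],"offset":[[0.02,-0.04,0],[0.02,-0.04,0.1],[0,0,0.2],[0,0,0.25],[0,0,0.2]],"angular":[[0,0,0],[0,0,0],[0,0,0],[0,0,0],[0,0,0]]}' | sed -n 2p
python3 -m pendant '{"claw":[0,0,0,0,0],"offset":[[0,0,0.05],[0,0,0],[0,0,0],[0,0,0],[0,0,0]],"angular":[[0,0,0],[0,0,0],[0,0,0],[0,0,0],[0,0,0]]}' | sed -n 1,4p
python3 - <<'E'
from h import *
d=manip.get_image("wrist");np.savez("pics/w2.npz",**d);p=manip.observe()["ee_pos"];print(p)
E
```

```text
ee_pos: [0.4273, -0.3461, 0.0883]
time_s: 35.57
ee_pos: [0.4292, -0.3475, 0.0856]
tcp_rot: [0.002, 0.0, 1.0, -0.002]
ft_force: [-0.5, 0.3, -0.9]
[ 0.42910119 -0.34728119  0.08530245]
```

```bash
python3 -m pendant '{"claw":[0,0,0,0,0],"offset":[[0.005,0.013,0],[0,0,0.04],[0,0,0.04],[0,0,0.0],[0,0,0]],"angular":[[0,0,0],[0,0,0],[0,0,0],[0,0,0],[0,0,0]]}' | sed -n 1,4p
python3 -m pendant '{"claw":[0,0,0,0,0],"offset":[[0,0,0.03],[0,0,0.03],[0,0,0.03],[0,0,0],[0,0,0]],"angular":[[0,0,0],[0,0,0],[0,0,0],[0,0,0],[0,0,0]]}' | sed -n 1,4p
```

```text
time_s: 36.03
ee_pos: [0.4262, -0.3431, 0.0692]
tcp_rot: [-0.001, 0.0, 1.0, 0.001]
ft_force: [0.1, 0.4, -1.6]
time_s: 36.45
ee_pos: [0.4277, -0.3454, 0.0576]
tcp_rot: [0.001, 0.0, 1.0, -0.002]
ft_force: [0.8, -3.1, -0.6]
```

```bash
python3 -m pendant '{"claw":[0,0,0,0,0],"offset":[[0,0,0.015],[0,0,0.015],[0,0,0.01],[0,0,0],[0,0,0]],"angular":[[0,0,0],[0,0,0],[0,0,0],[0,0,0],[0,0,0]]}' | sed -n 1,4p
python3 -m pendant '{"claw":[0,0,0,0,0],"offset":[[0,0,0.005],[0,0,0],[0,0,0],[0,0,0],[0,0,0]],"angular":[[0,0,0],[0,0,0],[0,0,0],[0,0,0],[0,0,0]]}' | sed -n 1,4p
```

```text
time_s: 36.87
ee_pos: [0.4276, -0.3454, 0.0509]
tcp_rot: [0.001, 0.0, 1.0, -0.002]
ft_force: [2.8, -4.9, 0.1]
time_s: 37.28
ee_pos: [0.4276, -0.3454, 0.0508]
tcp_rot: [0.001, 0.0, 1.0, -0.002]
ft_force: [2.3, -5.3, 1.6]
```

```bash
python3 -m pendant '{"claw":[0.5,1,1,1,1],"offset":[[0,0,0],[0,0,0],[0,0,0],[0,0,0],[0,0,0]],"angular":[[0,0,0],[0,0,0],[0,0,0],[0,0,0],[0,0,0]]}' | sed -n 1,5p
python3 -m pendant '{"claw":[1,1,1,1,1],"offset":[[0,0,0],[0,0,-0.1],[0,0,-0.2],[0,0,-0.2],[0,0,-0.2]],"angular":[[0,0,0],[0,0,0],[0,0,0],[0,0,0],[0,0,0]]}' | sed -n 1,5p
python3 -m pendant '{"claw":[1,1,1,1,1],"offset":[[0,0,-0.1],[0.15,0,0],[0.15,0,0],[0.15,0,0],[0.0,0,0]],"angular":[[0,0,0],[0,0,0],[0,0,0],[0,0,0],[0,0,0]]}' | sed -n 1,5p
python3 k.py 1
python3 - <<'E'
from h import *
d=manip.get_image("top");s0=dict(np.load("pics/top0.npz"))
a=d["image"][222:262,396:440].astype(int).mean(2);b=s0["image"][222:262,396:440].astype(int).mean(2)
print("dock diff mean/max",abs(a-b).mean(),abs(a-b).max())
w=manip.get_image("side");s1=dict(np.load("pics/side0.npz"));a=w["image"][320:390,310:375].astype(int).mean(2);b=s1["image"][320:390,310:375].astype(int).mean(2)
D=abs(a-b);print("side diff",D.mean());print("handle region rows324-360 cols335-358",D[4:40,25:48].mean())
m=lambda im:(lambda c:(c[0].mean().round(2),c[1].mean().round(2),len(c[0])))(np.where((im[320:370,325:365].max(2).astype(int)-im[320:370,325:365].min(2)<25)&(im[320:370,325:365].max(2)<120)))
print(m(w["image"]),m(s1["image"]))
E
```

```text
time_s: 37.7
ee_pos: [0.4262, -0.3428, 0.0492]
tcp_rot: [-0.001, -0.0, 1.0, 0.001]
ft_force: [0.1, -0.4, 0.1]
width: 0.0832
time_s: 38.12
ee_pos: [0.4263, -0.3431, 0.1556]
tcp_rot: [-0.001, 0.0, 1.0, 0.001]
ft_force: [0.0, -0.4, 0.4]
width: 0.0854
time_s: 38.53
ee_pos: [0.3563, -0.3433, 0.1704]
tcp_rot: [-0.001, 0.001, 1.0, 0.0]
ft_force: [0.3, 0.8, 1.0]
width: 0.0856
t38.533 area27 r0.1330 ang1.535
dock diff mean/max 8.148106060606061 91.66666666666666
side diff 33.046080586080585
handle region rows324-360 cols335-358 54.085346215781
(np.float64(19.84), np.float64(17.25), 886) (np.float64(32.34), np.float64(19.98), 549)
```

```bash
python3 -m pendant '{"claw":[1,1,1,1,1],"offset":[[0.1,0.1,-0.15],[0.05,0.25,-0.1],[0,0.25,0],[0,0.25,0],[0,0.2,0]],"angular":[[0,0,0],[0,0,0],[0,0,0],[0,0,0],[0,0,0]]}' | sed -n 1,4p
python3 -m pendant '{"claw":[1,1,1,1,1],"offset":[[0,0.25,0],[0,0.25,0],[0,0.25,0],[0,0.1,0],[0,0,0]],"angular":[[0,0,0],[0,0,0],[0,0,0],[0,0,0],[0,0,0]]}' | sed -n 1,4p
python3 - <<'E'
from h import *
for n,sl in(("top",(slice(222,262),slice(396,440))),("side",(slice(318,392),slice(308,378)))):
    d=manip.get_image(n);s0=dict(np.load(f"pics/{n}0.npz"));a=d["image"][sl].astype(float).mean(2);b=s0["image"][sl].astype(float).mean(2)
    (sh,r)=cv2.phaseCorrelate(a,b);print(n,"diff",abs(a-b).mean().round(2),abs(a-b).max(),"shift",np.round(sh,2),round(r,2))
    np.savez(f"pics/end_{n}.npz",**d)
    # whole-scene change away from platter and arm
    D=cv2.absdiff(d["image"],s0["image"]).max(2)
    for nm,p in dict(mouse=(120,197),multimeter=(166,227),tape=(181,156),mug=(421,148),cover=(234,269),driver=(385,281),blue=(406,202)).items():
        if n=="top": print(nm,D[p[1]-15:p[1]+15,p[0]-15:p[0]+15].mean().round(1))
E
python3 k.py 1
```

```text
time_s: 39.1
ee_pos: [0.3374, -0.1842, 0.2082]
tcp_rot: [0.001, -0.0, 1.0, 0.0]
ft_force: [0.7, -0.1, 0.4]
time_s: 39.52
ee_pos: [0.3373, -0.0557, 0.2081]
tcp_rot: [0.001, -0.003, 1.0, 0.001]
ft_force: [0.2, 0.2, 0.8]
top diff 28.59 61.33333333333333 shift [ 0.65 -0.11] 0.79
mouse 6.6
multimeter 4.8
tape 4.8
mug 4.7
cover 16.6
driver 16.3
blue 4.5
side diff 30.49 134.33333333333331 shift [0.71 0.92] 0.56
t39.617 area31 r0.1314 ang0.339
```

```bash
python3 -m pendant '{"claw":[1,1,1,1,1],"offset":[[0.1,0.2,0],[0.1,0.25,0],[0.05,0.25,0],[0.05,0.25,0],[0,0.25,0]],"angular":[[0,0,0],[0,0,0],[0,0,0],[0,0,0],[0,0,0]]}' | sed -n 1,2p
python3 -m pendant '{"claw":[1,1,1,1,1],"offset":[[0,0.25,0],[0,0.25,0],[0,0.2,0],[0,0.1,0],[0,0,0]],"angular":[[0,0,0],[0,0,0],[0,0,0],[0,0,0],[0,0,0]]}' | sed -n 1,4p
python3 - <<'E'
from h import *
for n,sl in(("top",(slice(222,262),slice(396,440))),("side",(slice(318,392),slice(308,378)))):
    d=manip.get_image(n);s0=dict(np.load(f"pics/{n}0.npz"));a=d["image"][sl].astype(float).mean(2);b=s0["image"][sl].astype(float).mean(2)
    (sh,r)=cv2.phaseCorrelate(a,b);print(n,"diff",abs(a-b).mean().round(2),abs(a-b).max(),"shift",np.round(sh,2),round(r,2))
    D=cv2.absdiff(d["image"],s0["image"]).max(2)
    for nm,p in dict(cover=(234,269),driver=(385,281)).items():
        if n=="top": print(nm,D[p[1]-15:p[1]+15,p[0]-15:p[0]+15].mean().round(1))
E
python3 k.py 1
```

```text
time_s: 40.08
ee_pos: [0.2917, 0.1216, 0.208]
time_s: 40.5
ee_pos: [0.2926, 0.2431, 0.2069]
tcp_rot: [-0.001, -0.001, 1.0, 0.0]
ft_force: [-0.6, 0.2, 0.2]
top diff 5.55 41.66666666666667 shift [0.81 0.1 ] 0.87
cover 16.5
driver 10.3
side diff 4.56 97.66666666666666 shift [0.62 0.95] 0.87
t40.600 area33 r0.1319 ang-0.732
```

```bash
python3 - <<'E'
from h import *
d={"now":manip.get_image("side"),"ini":dict(np.load("pics/side0.npz"))}
for k,v in d.items():
    im=v["image"];print(k)
    o=[]
    for y in range(326,372,4):
        r=im[y,325:368].max(1).astype(int);c=np.where(r<135)[0]+325;o.append((y,int(c.min()),int(c.max())) if len(c) else (y,))
    print(o)
t={"now":manip.get_image("top"),"ini":dict(np.load("pics/top0.npz"))}
for k,v in t.items():
    im=v["image"];m=(im[230:252,405:434].max(2)<135);y,x=np.where(m);print(k,x.mean()+405,y.mean()+230,m.sum())
    c=im[252:287,218:252].max(2)<60;y,x=np.where(c);print(" cover",x.mean()+218,y.mean()+252,c.sum())
E
```

```text
now
[(326,), (330, 344, 367), (334, 338, 351), (338, 337, 353), (342, 336, 352), (346, 335, 351), (350, 332, 351), (354, 331, 353), (358, 330, 353), (362, 331, 353), (366, 335, 350), (370,)]
ini
[(326,), (330, 347, 367), (334, 343, 352), (338, 338, 355), (342, 338, 354), (346, 336, 353), (350, 334, 352), (354, 333, 353), (358, 330, 354), (362, 332, 354), (366, 335, 353), (370, 346, 349)]
now 419.0164705882353 240.1835294117647 425
 cover 233.22454308093995 269.0939947780679 383
ini 419.48526077097506 240.3560090702948 441
 cover 233.4923469387755 268.96683673469386 392
```

```bash
python3 -c "
from rig import manip
print(manip.close_job(), manip.observe()['time_s'])"
```

```text
the job is handed in; nothing more can be done
the job is handed in; nothing more can be done
```

The job is handed in at about 41 s: the turntable got up to about one turn in 4.1 s (a first push passed over the knob), the reader followed the tag for about 9 s at a calculated 13–18 mm above it, and it is back upright in its dock, let go, with the turntable left to run down and nothing else touched apart from a light fingertip press on bare desk.

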